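# Scoop the potatoes out of the tip-up bin

### The job

Raise the red catch lever to free the wooden potato bin, tip the bin by its handle fully towards you so that the potatoes gather at the front, and lower the catch to hold it tipped. Scoop all the potatoes out of the bin's front corner with the steel scoop into the blue roasting tin, then stand the scoop back on its cork mat, free the bin, set it level again and lower the catch. The potatoes are dirty, so never touch them with the gripper, and do not disturb the funnel, egg holder, whisk or jar.

Things in the scene. Friction and masses are not known exactly. Their poses are not given: they have to be found in the camera images.
- bin (a joint): tilt of the open wooden bin about a hinge under its front wall (nearest the robot): 0 level, 0.45 rad tipped fully towards the robot against its stop; the handle end rises. Stiff: stays as left; about 10 N at the handle. Outside 250 mm long, 166 mm wide; rear and side walls 85 mm tall, front wall and front 62 mm of the sides 125 mm; all 8 mm thick; inside 234 x 150 mm
- bin_hinge (a point): middle of the bin's hinge line, at the bottom outside of its front wall, 30 mm above the worktop. Axes turn with the bin: x back along its floor (away from the robot when level), y to the bin's left along the hinge, z up from its floor. Rear end of the bin rises as the bin tips
- bin_corner (a point): middle of the inside corner line where the bin's floor meets its front wall (8 mm back and 8 mm up from bin_hinge in the bin's axes), where the potatoes gather once the bin is tipped; same axes as bin_hinge
- bin_handle (a point): middle of the steel bar handle over the bin's rear wall: bar 12 mm thick, 126 mm long across the bin, its centre 40 mm above the rim; in the bin's axes 246 mm back and 125 mm up from bin_hinge. Can be pinched from above, fingers closing front to back; two 16 mm wide posts under the bar at 55 mm either side of the middle
- stand: fixed dark wooden base board under the bin, 290 x 170 mm, with the catch head (steel post, 164 mm tall) beside the front of the bin's left side; origin at the centre of its underside on the worktop; x points away from the robot along the level bin, z up
- catch (a joint): red catch lever at the bin's left: 0 lowered (level, pointing to the bin's rear), grows as its free end rises, 1.1 rad fully raised; may start up to 0.1. Stays where left; about 1.5 N at the peg. Its tooth bars a lug on the bin's side: lowered with the bin level it holds it level, lowered with the bin tipped (beyond 0.40 rad) it keeps it from falling back below about 0.35
- catch_peg (a point): grip point on the red peg at the lever's free end: peg 12 mm thick, sticks out sideways to the bin's left, free length 55 mm, this point mid-peg, 130 mm from the pivot. Can be pinched from above, fingers closing front to back
- catch_pivot (a point): point on the lever's pivot axis (axis along the stand's y), level with catch_peg sideways, 150 mm above the worktop, 110 mm in front (-x) of the stand's origin; when lowered the peg lies 130 mm behind it (+x of the stand), when raised above it and to the rear
- scoop: steel scoop: flat pan 100 mm long (x), 130 mm wide (y), 2.5 mm sheet, open lip at -x, back wall 50 mm tall at +x, sides 28 mm tall (14 mm nearer the lip, none at the last 10 mm); straight handle square to the pan behind the back wall at x = +52 mm, y = 0, wooden grip 14 mm (x) by 22 mm (y), 120 to 215 mm above the pan's underside. Origin: centre of the pan's underside. 0.2 kg; stands by itself
- mat: fixed brown cork mat, 190 x 170 x 4 mm, the scoop's place; origin at the centre of its underside on the worktop
- tin: loose blue roasting tin, open, 230 mm (x) by 185 mm (y), 50 mm tall, 4 mm walls and floor; origin at the centre of its underside; 0.6 kg
- potato0: a potato, egg-shaped, 66 mm long (x), 50 mm thick, 75 g, smooth and slippery; origin at its centre. Lies in the bin at first; two to four of the four potatoes are present
- potato1: a potato, egg-shaped, 66 mm long (x), 50 mm thick, 75 g, smooth and slippery; origin at its centre. Lies in the bin at first; two to four of the four potatoes are present
- potato2: a potato, egg-shaped, 66 mm long (x), 50 mm thick, 75 g, smooth and slippery; origin at its centre. Lies in the bin at first; two to four of the four potatoes are present
- potato3: a potato, egg-shaped, 66 mm long (x), 50 mm thick, 75 g, smooth and slippery; origin at its centre. Lies in the bin at first; two to four of the four potatoes are present
- funnel: red plastic funnel standing mouth down, 90 mm wide, 90 mm tall; not part of the job, leave it be; origin at the centre of its underside
- eggholder: white ceramic egg holder with an egg in it, 54 mm wide, 77 mm tall; not part of the job, leave it be; origin at the centre of its underside
- whisk: steel balloon whisk lying flat, 225 mm long, 48 mm wide; not part of the job, leave it be; origin at the centre of its underside
- saltjar: glass jar with white cap, 64 mm wide, 100 mm tall; not part of the job, leave it be; origin at the centre of its underside
Things that resemble listed ones, but are neither listed nor needed, are in the scene too. Leave any turquoise look-alike of the scoop alone.

How it is judged:
By the outcome, as a careful person would: the job done as asked, in the order asked, and still so for the second after the job is handed in, with the robot touching nothing.
Of potato0, potato1, potato2, potato3 only 2 to 4 are there at a start; the rules pass over those that are not, and their reading is None.
At some moment in a run one of scoop, tin may be knocked a few centimetres aside while the robot is not near it.
It also fails if it takes over 210 s, if anything falls off the work surface, if the arm or the gripper's body presses on something with over 40 N, if the wrist force passes 120 N, or if a joint passes its speed limit or range.

### The arm

A 6-joint arm with a two-finger parallel gripper is mounted at the origin on the work surface. World frame = base frame: x ahead of the robot, y to its left, z up, the work surface at z = 0. Lengths are in m, angles in rad, forces in N, time in s.
With the tool pointing down it reaches from about 0.4 to 0.825 m from the base axis. Payload 7 kg.
Tool frame: the origin (TCP) lies on the centre line of the jaws, within the pads' length; the fingertips stand arm.tip_reach ahead of it and the grasp point (between the pads) lies 5 mm behind it (arm.tip_reach is the distance from the TCP to the fingertips, in m); z points along the fingers, y is the line along which they close (so a half turn about z gives the same grasp; the last joint's range is limited). The gripper opens to 88 mm and grips with 3 to 60 N. Pads are 19 mm wide; open, the fingers measure 130 mm over their backs; the gripper's body (78 mm by 193 mm) begins 47 mm behind the grasp point.
Start: joints at [-0.885, 0.359, 0.012, 0, -1.224, -0.288], TCP at [0.261, -0.622, 0.241] pointing down, gripper open.
Joint ranges: [-3.07, 3.07], [-1.43, 2.12], [-1.02, 1.25], [-3.03, 1.67], [-3.05, -0], [-3.03, 3.03]. Speed limits (rad/s): [2.39, 2.39, 3.01, 3.14, 3.14, 3.14].

### API

Orientations are given as [roll, pitch, yaw] about the fixed x, y, z axes, in that order (R = Rz(yaw) Ry(pitch) Rx(roll)).
In Python, from station import status, optics, order, arm gives the robot as it stands. The module is installed in compiled form; this text tells all that it offers.
- The arm moves only by the shell command python3 -m jog 'ROWS' [FORCE]. ROWS is JSON, a list of rows, each a list of 3 entries, a list of its own where there are three numbers: the gripper command: -1 is shut, 1 is fully open, values between are in proportion, then the shift along the tool's x, y, z in mm, then the turn about the tool's z in rad. A call has 1 to 20 rows; each row is the pose to reach, as a shift and turn from the pose commanded when the call began, along the tool's axes at that moment; what a row does not reach only later rows make up. A row lasts 1/8 s, in which the tool goes at most 62.5 mm and 10.7 degrees, less where a joint would pass 70% of its speed; a pose out of reach is approached as far as the arm can. A call with a gripper value outside its range is refused whole. The fingers move at their own pace and stop on an object; FORCE is the grip in N (left out, the last holds). Time passes only in rows, so rows that repeat a pose let the fingers close. It gives the time, the measured TCP pose, the force, the opening and the grip force at its end, in the units of the state.
- status.get_state(): the state, without advancing time (a new reading comes with each control period).
- optics.grab_frame(name): name is "side" or "top" or "wrist"; returns a dict with "color" (400x640x3 uint8, red, green, blue), "mtx" (3x3 intrinsics, pixels), "cam_to_world" (4x4, takes a point from camera to world coordinates). Camera axes: x right, y down, z forward; pixel columns grow to the right and rows downward; lengths in m; the calibration is good to about 2 mm. A picture is of the moment at which its call begins. There is no depth.
- order.job_done(): hands the job in; it is judged then, once.
The state is a dict: "t": time; "q": joint angles; "qd": joint speeds; "joint_efforts": joint torques, N m; "eef_pos": TCP position; "ee_rot": TCP orientation; "force": force on the tool from outside, world axes, zero at the start; "moment": the same for the moment, N m; "width": finger opening in m; "gripper_force": force on a finger pad.
Only numpy, scipy, OpenCV 4.12 (cv2) and the standard library are available. Lean on these libraries where they do the work, as an engineer would, in place of code of your own. Each camera call takes 0.05 s, during which the arm holds its last target. There are 200 camera calls.

## Working session

There is one attempt and no reset: what is moved stays moved. The work goes in short steps, Python scripts to look and compute and a shell command to move; the robot and the scene stay as the last step left them, time stands still between calls to the robot, and variables do not carry over. Pictures are saved under pics/ and viewed, at most 14 in all, crops included, and the job is handed in when it is done.

```bash
mkdir -p pics; ls; python3 - <<'E'
from station import status, optics, order, arm
import cv2, numpy as np
s=status.get_state(); print(s, arm.tip_reach)
for n in ("top","side"):
    f=optics.grab_frame(n); cv2.imwrite(f"pics/{n}0.png",f["color"][:,:,::-1]); np.savez(f"pics/{n}0.npz",**f)
    print(n,f["mtx"].round(1).tolist(),f["cam_to_world"].round(3).tolist())
E
```

```text
pics
{'t': 0.0, 'q': array([-8.84898536e-01,  3.59368457e-01,  1.10391930e-02, -3.92114141e-04,
       -1.22408794e+00, -2.88096992e-01]), 'qd': array([-0.00071394, -0.00040892, -0.00031381,  0.00124166, -0.00048078,
       -0.0010028 ]), 'joint_efforts': array([ 1.50246509e-03, -5.82718742e+01,  2.93056619e+01,  6.99717075e+00,
        6.89963999e-03, -1.65563106e-04]), 'eef_pos': array([ 0.26128794, -0.62185582,  0.23961846]), 'ee_rot': array([ 3.13993384e+00, -1.07167274e-04, -2.74392531e+00]), 'force': array([-0.18029951, -0.20440536,  0.49456086]), 'moment': array([-0.03681998,  0.04834399, -0.03428934]), 'gripper_force': 0.0, 'width': 0.08766630779694416} 0.014
top [[362.4, 0.0, 325.0], [0.0, 362.4, 202.9], [0.0, 0.0, 1.0]] [[0.008, -0.999, 0.039, 0.425], [-1.0, -0.009, -0.029, 0.06], [0.029, -0.039, -0.999, 1.157], [0.0, 0.0, 0.0, 1.0]]
side [[437.5, 0.0, 321.6], [0.0, 437.5, 195.7], [0.0, 0.0, 1.0]] [[-0.735, -0.528, 0.426, -0.163], [-0.678, 0.57, -0.464, 0.747], [0.002, -0.63, -0.777, 1.275], [0.0, 0.0, 0.0, 1.0]]
```

View pics/top0.png

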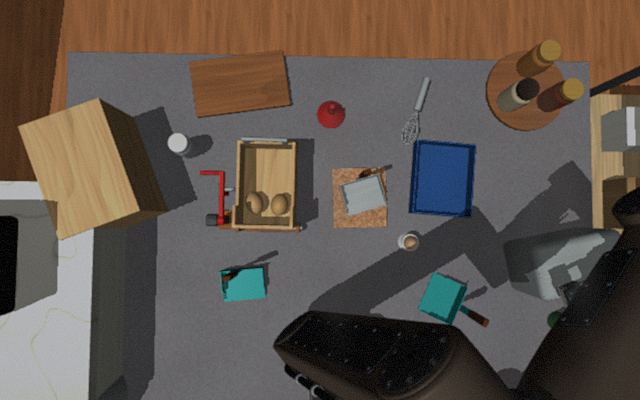

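View pics/side0.png

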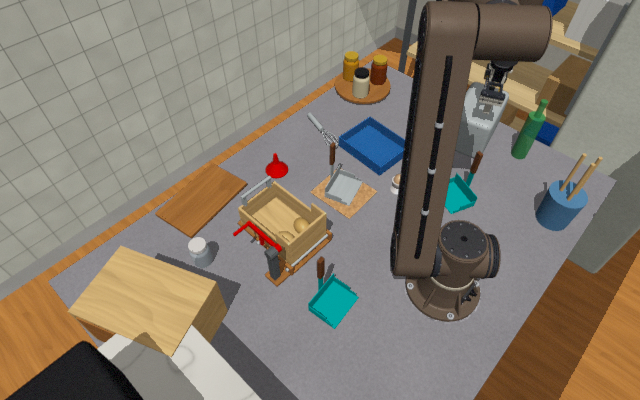

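Top view: the bin is at (265,185) with 2 potatoes visible at its front. The catch lever is red, with its peg at about (210,172). The bin handle is at (265,139), the scoop at (363,195) on the cork mat, and the tin at (443,178). I'll zoom in to get pixels.

```bash
cat > h.py <<'E'
import numpy as np, cv2
from scipy.spatial.transform import Rotation as Ro
from station import status, optics, order, arm
def load(n): return dict(np.load(f"pics/{n}.npz"))
def snap(cam,name):
    f=optics.grab_frame(cam); np.savez(f"pics/{name}.npz",**f); return f
def ray(f,p):
    d=np.linalg.inv(f["mtx"])@np.array([p[0],p[1],1.]); T=f["cam_to_world"]; return T[:3,3],T[:3,:3]@d
def onz(f,p,z):
    o,d=ray(f,p); return o+d*(z-o[2])/d[2]
def tri(f,p,g,q):
    o,d=ray(f,p);a,b=ray(g,q); d=d/np.linalg.norm(d); b=b/np.linalg.norm(b)
    s=np.linalg.lstsq(np.c_[d,-b],a-o,rcond=None)[0]; A=o+d*s[0];B=a+b*s[1]; return (A+B)/2,np.linalg.norm(A-B)
def proj(f,P):
    T=np.linalg.inv(f["cam_to_world"]); c=T[:3,:3]@np.asarray(P)+T[:3,3]; u=f["mtx"]@c; return u[:2]/u[2]
def mask(f,lo,hi,roi=None):
    m=cv2.inRange(cv2.cvtColor(f["color"],cv2.COLOR_RGB2HSV),np.array(lo),np.array(hi))
    if roi: k=np.zeros_like(m); x0,y0,x1,y1=roi; k[y0:y1,x0:x1]=1; m=m*k
    return m
def totool(P):
    "shift in tool axes (mm) from present TCP to world point P"
    s=status.get_state(); R=Ro.from_euler('xyz',s["ee_rot"]).as_matrix(); return (R.T@(np.asarray(P)-s["eef_pos"])*1000).round(1)
def view(name,parts,w=800):
    rows=[]
    for f,(x0,y0,x1,y1) in parts:
        c=f["color"][y0:y1,x0:x1,::-1]; k=w/(x1-x0); rows.append(cv2.resize(c,(w,int((y1-y0)*k)),interpolation=cv2.INTER_CUBIC))
    cv2.imwrite(f"pics/{name}.png",np.vstack(rows))
E
python3 - <<'E'
from h import *
t,s=load("top0"),load("side0")
view("z1",[(t,(190,125,350,245))])
view("z2",[(s,(220,170,340,260))])
m=mask(t,(105,120,40),(125,255,255),(390,120,500,240))
c=max(cv2.findContours(m,0,2)[0],key=cv2.contourArea); b=cv2.boxPoints(cv2.minAreaRect(c)); print("tin",b.round(1).tolist()); print([onz(t,p,.05).round(3).tolist() for p in b])
m=mask(t,(0,0,120),(179,50,255),(325,160,395,235))
c=max(cv2.findContours(m,0,2)[0],key=cv2.contourArea); print("scoop",cv2.boxPoints(cv2.minAreaRect(c)).round(1).tolist())
for nm,f in(("t",t),("s",s)):
    m=mask(f,(0,170,60),(6,255,255),(190,140,235,240) if nm=="t" else (225,200,300,270)); ys,xs=np.nonzero(m); print(nm,"red",xs.min(),xs.max(),ys.min(),ys.max())
E
```

```text
tin [[408.3999938964844, 213.0], [413.70001220703125, 138.89999389648438], [476.0, 143.39999389648438], [470.70001220703125, 217.39999389648438]]
[[0.44, -0.229, 0.05], [0.67, -0.246, 0.05], [0.659, -0.442, 0.05], [0.428, -0.423, 0.05]]
scoop [[338.3999938964844, 185.10000610351562], [377.3999938964844, 174.1999969482422], [386.0, 205.0], [346.8999938964844, 215.89999389648438]]
t red 200 223 171 224
s red 233 281 221 251
```

View pics/z1.png

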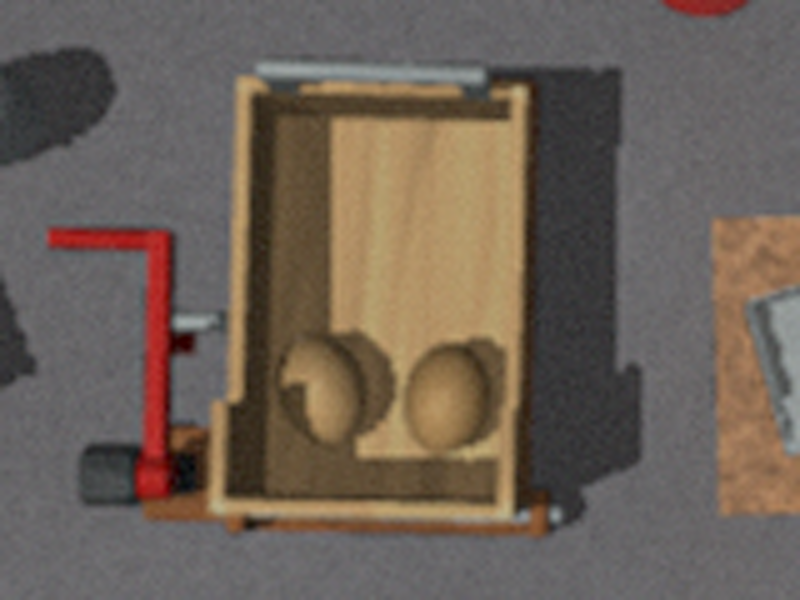

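View pics/z2.png

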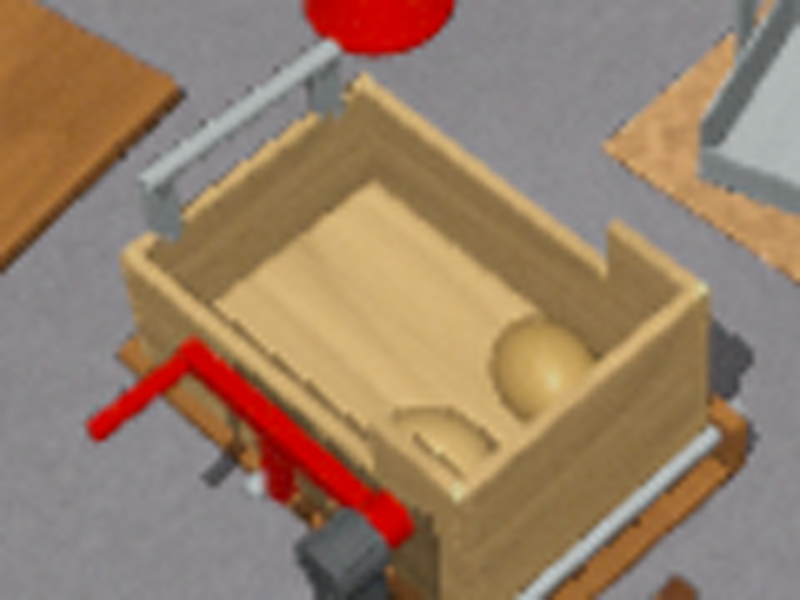

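Both views show two potatoes at the bin front. In z1, the handle bar runs (257,71)–(486,75), the peg (48,238)–(148,240), and the front wall's top outer edge (212,511)–(512,516).

```bash
python3 - <<'E'
from h import *
t,s=load("top0"),load("side0")
T=lambda x,y:(190+x/5,125+y/5); S=lambda x,y:(220+x*.15,170+y*.15)
a,b=T(257,71),T(486,75)
for n,p,q in(("hL",a,S(150,180)),("hR",b,S(335,48)),("pegend",T(48,238),S(96,427)),("pegroot",T(153,238),S(195,350))):print(n,*tri(t,p,s,q))
A,B=onz(t,a,.158),onz(t,b,.158); print("handle",A,B,(A+B)/2,np.linalg.norm(A-B),"yaw",np.arctan2(-(A-B)[0],(A-B)[1]))
A,B=onz(t,T(212,513),.155),onz(t,T(514,518),.155); print("front",A,B,(A+B)/2,np.linalg.norm(A-B),"yaw",np.arctan2(-(A-B)[0],(A-B)[1]))
for z in(.15,.163):print("peg",onz(t,T(98,239),z),"pivot",onz(t,T(153,478),z+.006))
for p in [(338.4,185.1),(377.4,174.2),(386,205),(346.9,215.9)]: print("scoop",onz(t,p,.02))
E
```

```text
hL [0.63675765 0.26176502 0.15926948] 0.003151679227629179
hR [0.63825306 0.13666512 0.15177033] 0.0022905486090551153
pegend [0.54345266 0.37427733 0.15925121] 0.002128676184102115
pegroot [0.54285793 0.3159202  0.16102954] 0.004727069771467995
handle [0.6383122  0.26304754 0.158     ] [0.63785176 0.13690341 0.158     ] [0.63808198 0.19997547 0.158     ] 0.1261449675875309 yaw -0.003650110316300409
front [0.39444771 0.28410972 0.155     ] [0.3928392  0.11885345 0.155     ] [0.39364345 0.20148158 0.155     ] 0.16526410260508984 yaw -0.009733095948434498
peg [0.54514961 0.35052053 0.15      ] pivot [0.41338647 0.31630754 0.156     ]
peg [0.54360237 0.34676641 0.163     ] pivot [0.41354058 0.3129751  0.169     ]
scoop [ 0.52626506 -0.01503633  0.02      ]
scoop [ 0.5621346  -0.13844318  0.02      ]
scoop [ 0.46482871 -0.16592587  0.02      ]
scoop [ 0.42946971 -0.04240714  0.02      ]
```

```bash
cat >> h.py <<'E'
def go(P,yaw=None):
    s=status.get_state(); y0=s["ee_rot"][2]; d=None if yaw is None else round(-((yaw-y0+np.pi)%(2*np.pi)-np.pi),3)
    print("shift",totool(P).tolist(),"turn",d)
E
python3 -c "
from h import *
go((.544,.348,.30),-np.pi/2)"
```

```text
shift [-636.3, 784.8, -59.2] turn -1.173
```

```bash
python3 -m jog '[[1,[0,0,-60],0],[1,[0,0,-60],0],[1,[-636,785,-60],-1.173],[1,[-636,785,-60],-1.173],[1,[-636,785,-60],-1.173],[1,[-636,785,-60],-1.173],[1,[-636,785,-60],-1.173],[1,[-636,785,-60],-1.173],[1,[-636,785,-60],-1.173],[1,[-636,785,-60],-1.173],[1,[-636,785,-60],-1.173],[1,[-636,785,-60],-1.173],[1,[-636,785,-60],-1.173],[1,[-636,785,-60],-1.173],[1,[-636,785,-60],-1.173],[1,[-636,785,-60],-1.173],[1,[-636,785,-60],-1.173],[1,[-636,785,-60],-1.173],[1,[-636,785,-60],-1.173],[1,[-636,785,-60],-1.173]]' 10
python3 - <<'E'
from h import *
go((.544,.348,.155),-np.pi/2)
f=snap("wrist","w1"); view("w1",[(f,(0,0,640,400))],640)
print(proj(f,(.544,.348,.155)),proj(f,(.413,.348,.15)))
E
```

```text
t: 2.6
eef_pos: [0.5434, 0.3481, 0.2994]
ee_rot: [3.14, -0.001, -1.57]
force: [0.1, -0.2, -0.7]
width: 0.0877
gripper_force: 0.0
shift [-0.1, -0.7, 144.4] turn 0.001
[323.42407518 182.60748928] [477.00717343 181.17815248]
```

View pics/w1.png

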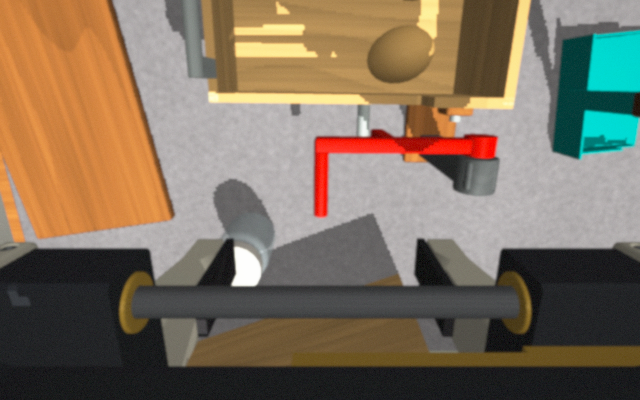

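The wrist view shows the peg at (321,155–215) as predicted, with the jar well clear. I'll descend and pinch.

```bash
python3 -m jog '[[1,[0,-1,60],0],[1,[0,-1,120],0],[1,[0,-1,147],0],[1,[0,-1,147],0],[-1,[0,-1,147],0],[-1,[0,-1,147],0],[-1,[0,-1,147],0],[-1,[0,-1,147],0],[-1,[0,-1,147],0],[-1,[0,-1,147],0]]' 8
python3 - <<'E'
import numpy as np
# arc from a0 to 1.12 in the frame: tool y=-x? print tool shifts
for a0 in (0.0,0.05):
  print([[round(130*(np.cos(a0)-np.cos(a))),round(-130*(np.sin(a)-np.sin(a0)))] for a in np.linspace(a0,1.12,9)])
E
```

```text
t: 3.9
eef_pos: [0.5447, 0.3478, 0.1535]
ee_rot: [3.141, -0.0, -1.571]
force: [0.3, 0.2, -0.9]
width: 0.0335
gripper_force: 0.0
[[0, 0], [1, -18], [5, -36], [11, -53], [20, -69], [31, -84], [43, -97], [58, -108], [73, -117]]
[[0, 0], [2, -17], [6, -34], [13, -50], [21, -65], [32, -79], [44, -91], [58, -102], [73, -111]]
```

```bash
python3 -m jog '[[-1,[0,0,0],0],[-1,[0,0,0],0],[-1,[0,0,0],0],[-1,[0,1,-18],0],[-1,[0,5,-36],0],[-1,[0,11,-53],0],[-1,[0,20,-69],0],[-1,[0,31,-84],0],[-1,[0,43,-97],0],[-1,[0,58,-108],0],[-1,[0,73,-116],0],[-1,[0,73,-116],0]]' 8
```

```text
t: 5.4
eef_pos: [0.4726, 0.3483, 0.2715]
ee_rot: [-3.137, 0.002, -1.57]
force: [16.8, -0.9, 0.8]
width: 0.017
gripper_force: 8.0
```

```bash
python3 -m jog '[[-1,[0,-3,2],0],[1,[0,-3,2],0],[1,[0,-3,2],0],[1,[0,-3,2],0],[1,[0,-3,2],0],[1,[0,-3,2],0],[1,[0,-3,-50],0],[1,[0,-3,-60],0],[1,[148,-167,-60],0],[1,[148,-167,-60],0],[1,[148,-167,-60],0],[1,[148,-167,-60],0],[1,[148,-167,-60],0],[1,[148,-167,-60],0]]' 8
python3 - <<'E'
from h import *
go((.638,.2,.155),-np.pi/2+.005)
f=snap("wrist","w2"); t=snap("top","t2"); s=snap("side","s2")
view("w2",[(f,(0,0,640,200)),(s,(180,150,340,250))],640)
print(proj(f,(.638,.2,.155)))
E
```

```text
t: 7.15
eef_pos: [0.6384, 0.1999, 0.3292]
ee_rot: [3.141, -0.0, -1.571]
force: [-0.4, 0.6, -0.5]
width: 0.0873
gripper_force: 0.0
shift [-0.1, 0.3, 174.2] turn -0.005
[324.66416552 174.05059617]
```

View pics/w2.png

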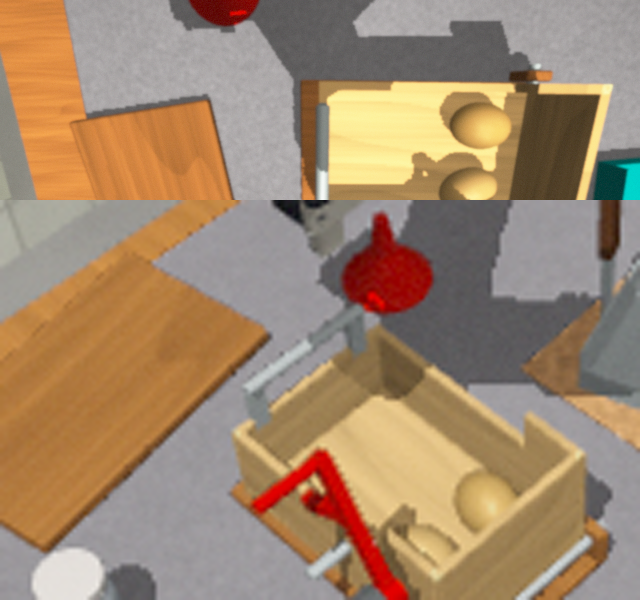

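Lever is raised, and the bin handle sits at column 322, as predicted. I'll descend and grip it.

```bash
python3 -m jog '[[1,[0,0,60],-0.005],[1,[0,0,120],-0.005],[1,[0,0,174],-0.005],[1,[0,0,176],-0.005],[-1,[0,0,176],-0.005],[-1,[0,0,176],-0.005],[-1,[0,0,176],-0.005],[-1,[0,0,176],-0.005],[-1,[0,0,176],-0.005],[-1,[0,0,176],-0.005],[-1,[0,0,176],-0.005],[-1,[0,0,176],-0.005],[-1,[0,0,176],-0.005],[-1,[0,0,176],-0.005]]' 30
python3 - <<'E'
import numpy as np
print([[0,round(246-246*np.cos(a)+125*np.sin(a)),-round(246*np.sin(a)+125*np.cos(a)-125)] for a in np.linspace(0,.46,13)])
E
```

```text
t: 9.05
eef_pos: [0.6408, 0.1999, 0.1543]
ee_rot: [-3.138, 0.001, -1.566]
force: [6.6, -0.7, -1.3]
width: 0.0109
gripper_force: 30.0
[[0, 0, 0], [0, 5, -9], [0, 10, -18], [0, 16, -27], [0, 22, -36], [0, 28, -45], [0, 35, -53], [0, 42, -61], [0, 49, -68], [0, 57, -76], [0, 65, -83], [0, 73, -90], [0, 81, -96]]
```

```bash
python3 -m jog '[[-1,[0,-2,0],0],[-1,[0,3,-9],0],[-1,[0,8,-18],0],[-1,[0,14,-27],0],[-1,[0,20,-36],0],[-1,[0,26,-45],0],[-1,[0,33,-53],0],[-1,[0,40,-61],0],[-1,[0,47,-68],0],[-1,[0,55,-76],0],[-1,[0,63,-83],0],[-1,[0,71,-90],0],[-1,[0,79,-96],0],[-1,[0,80,-97],0]]' 30
python3 -c "
from h import *
s=status.get_state()['eef_pos']; x,z=s[0]-.3945,s[2]+.005-.03; print(np.arctan2(z,x)-np.arctan2(125,246),np.hypot(x,z))"
```

```text
t: 10.8
eef_pos: [0.5619, 0.2008, 0.2508]
ee_rot: [-3.135, 0.003, -1.565]
force: [22.3, 0.8, -16.5]
width: 0.0108
gripper_force: 30.0
0.4626790074135755 0.2811413455844893
```

```bash
python3 -m jog '[[-1,[0,-3,2],0],[1,[0,-3,2],0],[1,[0,-3,2],0],[1,[0,-3,2],0],[1,[0,-3,2],0],[1,[0,-3,2],0],[1,[0,-3,-50],0],[1,[0,-3,-65],0],[1,[-148,85,-65],0.005],[1,[-148,85,-65],0.005],[1,[-148,85,-65],0.005],[1,[-148,85,-65],0.005],[1,[-148,85,-65],0.005]]' 10
python3 - <<'E'
from h import *
go((.4725,.348,.264),-np.pi/2)
f=snap("wrist","w3"); t=snap("top","t3"); s=snap("side","s3")
view("w3",[(f,(0,0,640,220)),(s,(180,150,340,250))],600)
print(proj(f,(.4725,.348,.266)))
E
```

```text
t: 12.42
eef_pos: [0.4728, 0.3469, 0.3154]
ee_rot: [3.141, -0.0, -1.57]
force: [0.8, -0.1, 0.2]
width: 0.0876
gripper_force: 0.0
shift [-1.1, 0.3, 51.4] turn 0.001
[324.81417657 227.53279073]
```

View pics/w3.png

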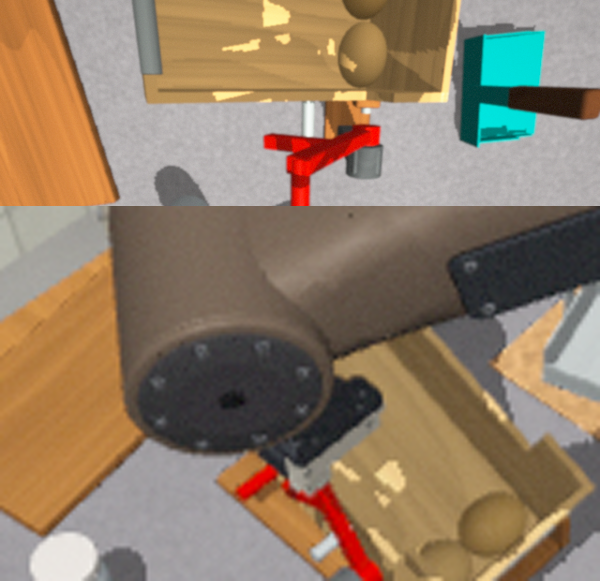

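Bin tipped and staying put; the peg is at wrist column 320, as predicted. Now I'll lower the catch.

```bash
python3 -m jog '[[1,[-1,0,30],0],[1,[-1,0,51],0],[-1,[-1,0,51],0],[-1,[-1,0,51],0],[-1,[-1,0,51],0],[-1,[-1,0,51],0],[-1,[-1,0,51],0],[-1,[-1,0,51],0],[-1,[-1,0,51],0],[-1,[-1,0,51],0],[-1,[-1,0,51],0],[-1,[-1,-15,60],0],[-1,[-1,-30,71],0],[-1,[-1,-42,84],0],[-1,[-1,-53,99],0],[-1,[-1,-62,115],0],[-1,[-1,-68,132],0],[-1,[-1,-72,150],0],[-1,[-1,-73,167],0],[-1,[-1,-73,172],0]]' 8
```

```text
t: 15.08
eef_pos: [0.5469, 0.3476, 0.1421]
ee_rot: [-3.141, -0.001, -1.571]
force: [2.8, -4.8, 11.0]
width: 0.0113
gripper_force: 8.0
```

```bash
python3 -m jog '[[1,[0,0,-8],0],[1,[0,0,-8],0],[1,[0,0,-8],0],[1,[0,0,-8],0],[1,[0,0,-8],0],[1,[0,0,-60],0],[1,[0,0,-120],0],[1,[0,0,-180],0],[1,[0,0,-218],0],[1,[423,-2,-218],1.287],[1,[423,-2,-218],1.287],[1,[423,-2,-218],1.287],[1,[423,-2,-218],1.287],[1,[423,-2,-218],1.287],[1,[423,-2,-218],1.287],[1,[423,-2,-218],1.287],[1,[423,-2,-218],1.287],[1,[423,-2,-218],1.287],[1,[423,-2,-218],1.287]]' 30
python3 - <<'E'
from h import *
f=snap("wrist","w4"); t=snap("top","t4"); s=snap("side","s4")
a=f["color"][:,:,::-1]; b=cv2.resize(s["color"][150:270,180:390,::-1],(640,366)); cv2.imwrite("pics/w4.png",np.vstack([a[:230],b]))
print(f["cam_to_world"].round(3).tolist(), proj(f,(.546,-.075,.219)),proj(f,(.546,-.075,.004)))
E
```

```text
t: 17.45
eef_pos: [0.548, -0.0741, 0.3615]
ee_rot: [3.141, 0.0, -2.856]
force: [0.4, 1.2, -0.6]
width: 0.0876
gripper_force: 0.0
[[-0.283, 0.916, 0.284, 0.47], [0.959, 0.27, 0.085, -0.096], [0.001, 0.297, -0.955, 0.507], [0.0, 0.0, 0.0, 1.0]] [323.34887629 181.6597146 ] [323.79924866 141.4246774 ]
```

View pics/w4.png

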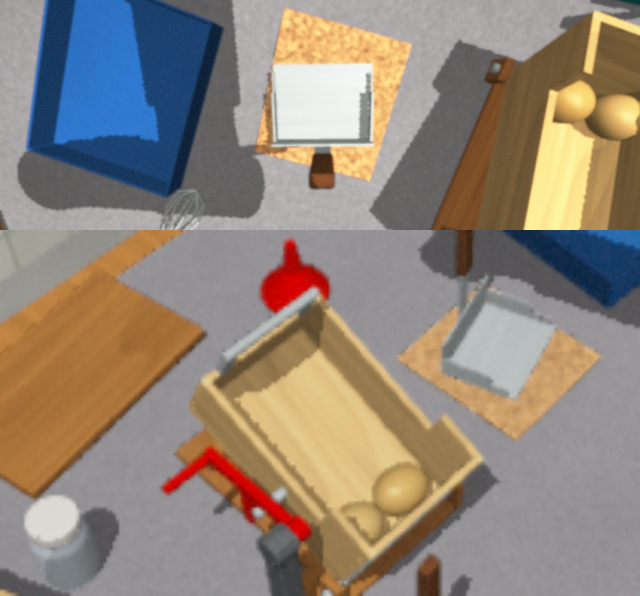

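Bin tipped, catch down, both potatoes in the front corner. The scoop handle is at wrist (321,183), matching the prediction, so I'll grip it.

```bash
python3 -m jog '[[1,[0,0,60],0],[1,[0,0,120],0],[1,[0,0,170],0],[1,[0,0,181],0],[-1,[0,0,181],0],[-1,[0,0,181],0],[-1,[0,0,181],0],[-1,[0,0,181],0],[-1,[0,0,181],0],[-1,[0,0,181],0],[-1,[0,0,181],0],[-1,[0,0,181],0],[-1,[0,0,181],0],[-1,[0,0,171],0],[-1,[0,0,131],0],[-1,[0,0,71],0],[-1,[0,0,1],0],[-1,[0,0,1],0]]' 40
python3 - <<'E'
from h import *
f=snap("wrist","w5");s=snap("side","s5")
a=f["color"][:300,:,::-1]; b=cv2.resize(s["color"][50:190,230:430,::-1],(428,300)); cv2.imwrite("pics/w5.png",np.hstack([a[:,150:500],b]))
E
```

```text
t: 19.85
eef_pos: [0.5497, -0.0753, 0.3667]
ee_rot: [-3.139, 0.009, -2.858]
force: [0.4, 0.3, -2.4]
width: 0.0218
gripper_force: 40.0
```

View pics/w5.png

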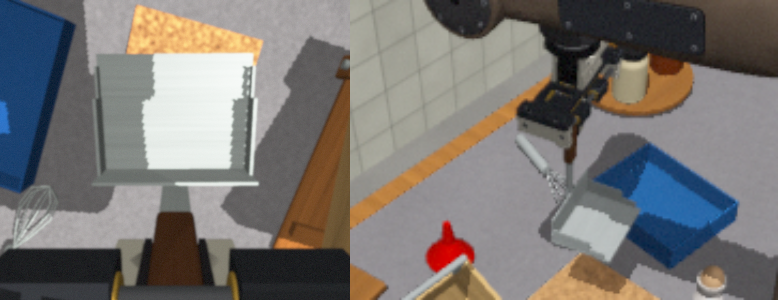

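Scoop is lifted level: back wall at row 183, lip at row 55 in the wrist view. Next, carry it above the bin.

```bash
python3 -m jog '[[-1,[0,0,-60],0],[-1,[0,0,-105],0],[-1,[-1,288,-105],0.29],[-1,[-1,288,-105],0.29],[-1,[-1,288,-105],0.29],[-1,[-1,288,-105],0.29],[-1,[-1,288,-105],0.29],[-1,[-1,288,-105],0.29],[-1,[-1,288,-105],0.29],[-1,[-1,288,-105],0.29]]' 40
python3 - <<'E'
from h import *
go((.475,.2015,.2925),-np.pi-.006)
f=snap("wrist","w6")
a=f["color"][:,:,::-1]; cv2.imwrite("pics/w6.png",a[:300])
th=.455;R=Ro.from_euler('y',-th).as_matrix()
for n,p in (("wallL",(0,.083,.125)),("wallR",(0,-.083,.125)),("cornL",(.008,.075,.008)),("cornR",(.008,-.075,.008))): print(n,proj(f,np.array([.3945,.2015,.03])+R@np.array(p)))
E
```

```text
t: 21.2
eef_pos: [0.4685, 0.2009, 0.465]
ee_rot: [-3.141, -0.001, 3.134]
force: [0.1, -0.3, -2.0]
width: 0.0223
gripper_force: 40.0
shift [-6.7, 0.8, 172.5] turn -0.001
wallL [392.83096346  41.13030078]
wallR [255.44709698  42.11558072]
cornL [373.65213225  90.1688111 ]
cornR [275.4413392   90.84447164]
```

View pics/w6.png

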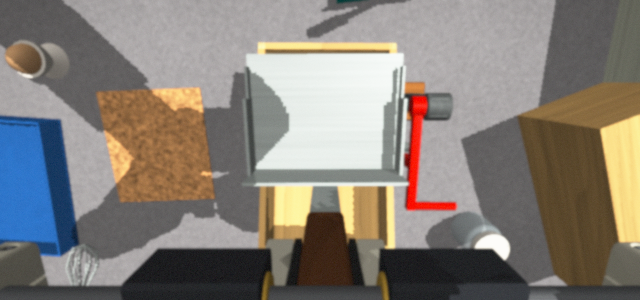

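Wrist view shows the front wall at row 43, columns 258–397, and the pan centred at column 325.5. The bin therefore lies about 4 mm to +y of the scoop. I'll correct that and lower the scoop into the bin's mouth above the potatoes.

```bash
python3 -m jog '[[-1,[-7,3.6,50],0],[-1,[-7,3.6,110],0],[-1,[-7,3.6,150],0],[-1,[-7,3.6,172],0],[-1,[-7,3.6,172],0],[-1,[4,3.6,172],0],[-1,[8,3.6,172],0],[-1,[8,3.6,172],0]]' 40
python3 - <<'E'
from h import *
f=snap("wrist","w7");s=snap("side","s7")
a=f["color"][:300,150:500,::-1]; b=cv2.resize(s["color"][130:270,220:420,::-1],(428,300)); cv2.imwrite("pics/w7.png",np.hstack([a,b])); print(f["mtx"][:2].round(1).tolist())
E
```

```text
t: 22.25
eef_pos: [0.4617, 0.2054, 0.2964]
ee_rot: [3.14, 0.006, 3.136]
force: [5.2, -2.6, 2.1]
width: 0.0217
gripper_force: 40.0
[[358.5, 0.0, 324.9], [0.0, 358.5, 194.3]]
```

View pics/w7.png

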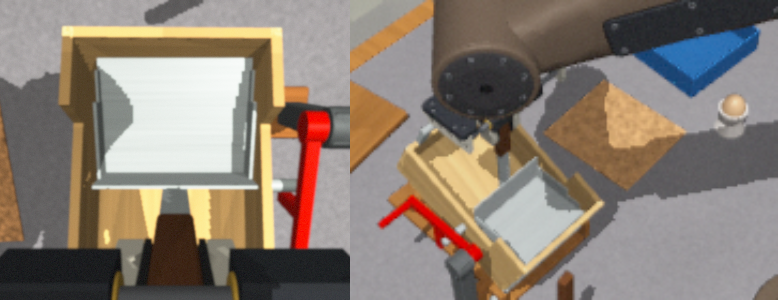

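Pan sits inside the bin's mouth with clear sides, and the lip has just touched the front wall. I'll tilt the scoop in the pinch with a light grip, swinging about the lip.

```bash
python3 -m jog '[[-1,[0,0,0],0],[-1,[0,0,0],0],[-1,[9,0,-5],0],[-1,[18,0,-9],0],[-1,[27,0,-13],0],[-1,[37,0,-17],0],[-1,[47,0,-20],0],[-1,[57,0,-22],0],[-1,[67,0,-24],0],[-1,[77,0,-26],0],[-1,[77,0,-26],0]]' 12
python3 - <<'E'
from h import *
f=snap("wrist","w8");s=snap("side","s8")
a=f["color"][:300,150:500,::-1]; b=cv2.resize(s["color"][130:270,220:420,::-1],(428,300)); cv2.imwrite("pics/w8.png",np.hstack([a,b]))
st=status.get_state();P=st["eef_pos"]
for th in (0,.2,.3,.4,.5): 
    R=Ro.from_euler('y',-th).as_matrix(); v=R@np.array([-.102,0,-.176]); u=R@np.array([-.002,0,-.126]); print(th,proj(f,P+v).round(0),proj(f,P+u).round(0))
E
```

```text
t: 23.72
eef_pos: [0.3825, 0.2059, 0.3198]
ee_rot: [3.141, -0.0, 3.136]
force: [0.9, 1.1, -1.3]
width: 0.0215
gripper_force: 12.0
0 [323.  57.] [324. 188.]
0.2 [324. 102.] [324. 219.]
0.3 [324. 123.] [324. 234.]
0.4 [324. 143.] [324. 250.]
0.5 [324. 163.] [324. 266.]
```

View pics/w8.png

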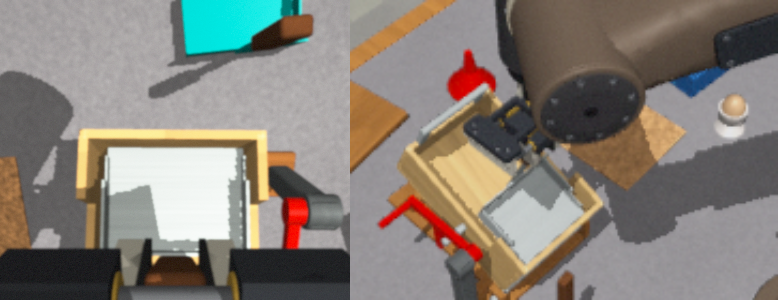

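Lip is at row 147, so tilt is about 0.42 rad with almost no force: the in-hand pivot works. I'll tilt slightly further, then lift over the potatoes and set the lip down behind them.

```bash
python3 -m jog '[[-1,[8,0,-1],0],[-1,[17,0,-2],0],[-1,[17,0,-2],0],[-1,[14,0,-12],0],[-1,[10,0,-22],0],[-1,[-15,0,-22],0],[-1,[-50,0,-22],0],[-1,[-80,0,-22],0],[-1,[-91,0,-22],0],[-1,[-91,0,-22],0],[-1,[-91,0,-5],0],[-1,[-91,0,15],0],[-1,[-91,0,28],0],[-1,[-91,0,34],0],[-1,[-91,0,34],0]]' 14
python3 - <<'E'
from h import *
f=snap("wrist","w9");s=snap("side","s9")
a=f["color"][:300,150:500,::-1]; b=cv2.resize(s["color"][130:270,220:420,::-1],(428,300)); cv2.imwrite("pics/w9.png",np.hstack([a,b]))
st=status.get_state();P=st["eef_pos"]
for th in (.4,.5,.6): 
    R=Ro.from_euler('y',-th).as_matrix(); v=R@np.array([-.102,0,-.176]); print(th,proj(f,P+v).round(0))
E
```

```text
t: 25.7
eef_pos: [0.4741, 0.2053, 0.2855]
ee_rot: [-3.141, -0.0, 3.136]
force: [-0.1, -0.1, -1.1]
width: 0.022
gripper_force: 14.0
0.4 [324. 143.]
0.5 [324. 164.]
0.6 [324. 183.]
```

View pics/w9.png

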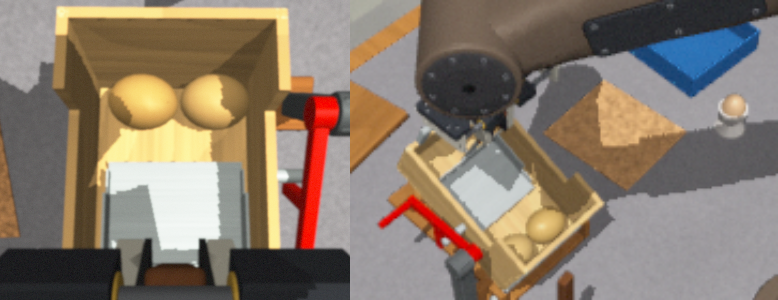

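Potatoes lie side by side at crop (143,101) and (214,101), and the tilted pan is behind them (lip row 163, tilt 0.5). I'll press onto the floor and slide down under them.

```bash
python3 -m jog '[[-1,[0,2,5],0],[-1,[0,2,9],0],[-1,[8,2,13],0],[-1,[16,2,17],0],[-1,[24,2,21],0],[-1,[32,2,25],0],[-1,[40,2,28],0],[-1,[44,2,30],0],[-1,[44,2,30],0]]' 20
python3 - <<'E'
from h import *
f=snap("wrist","w10");s=snap("side","s10")
a=f["color"][:300,150:500,::-1]; b=cv2.resize(s["color"][130:270,220:420,::-1],(428,300)); cv2.imwrite("pics/w10.png",np.hstack([a,b]))
st=status.get_state();P=st["eef_pos"]
for th in (.4,.5,.6): 
    R=Ro.from_euler('y',-th).as_matrix(); v=R@np.array([-.102,0,-.176]); print(th,proj(f,P+v).round(0))
E
```

```text
t: 26.92
eef_pos: [0.4319, 0.2081, 0.2583]
ee_rot: [3.14, 0.006, 3.137]
force: [1.2, -1.1, 13.1]
width: 0.022
gripper_force: 20.0
0.4 [323. 142.]
0.5 [324. 162.]
0.6 [324. 182.]
```

View pics/w10.png

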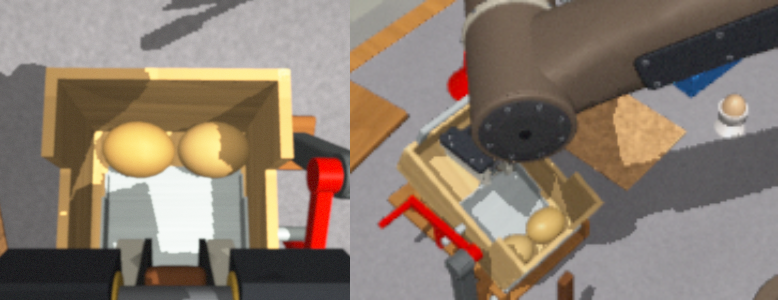

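Lip is already under the potatoes (pan meets them at row 176). Continue to the wall; from here I'll use numbers only, since the picture budget is used up.

```bash
python3 -m jog '[[-1,[5,0,2],0],[-1,[10,0,4],0],[-1,[14,0,6],0],[-1,[17,0,8],0],[-1,[20,0,9],0],[-1,[20,0,9],0]]' 20
cat >> h.py <<'E'
def pots(f,roi,show=True):
    "blobs of potato colour; prints centre, size"
    m=mask(f,(12,85,150),(24,255,255),roi); m=cv2.morphologyEx(m,cv2.MORPH_OPEN,np.ones((5,5),np.uint8))
    n,l,st,c=cv2.connectedComponentsWithStats(m)
    for i in range(1,n):
        if st[i,4]>150: print("blob",c[i].round(0).tolist(),st[i].tolist())
    return m
E
python3 - <<'E'
from h import *
f=snap("wrist","w11")
h=cv2.cvtColor(f["color"],cv2.COLOR_RGB2HSV)
g=dict(np.load("pics/w10.npz")); hg=cv2.cvtColor(g["color"],cv2.COLOR_RGB2HSV)
for n,p in(("pot",(285,150)),("potR",(355,150)),("pan",(330,200)),("wall",(325,100)),("rim",(325,73)),("corn",(260,180))): print(n,hg[p[1],p[0]],h[p[1],p[0]])
print("col285 sat/val w11",[(r,*h[r,285]) for r in range(70,215,8)])
print("col360 sat/val w11",[(r,*h[r,360]) for r in range(70,215,8)])
E
```

```text
t: 27.78
eef_pos: [0.413, 0.2086, 0.2517]
ee_rot: [3.138, 0.009, 3.137]
force: [-2.1, -3.4, 27.2]
width: 0.0222
gripper_force: 20.0
pot [ 24 126 253] [ 19 147 226]
potR [ 24 118 252] [ 19 142 218]
pan [ 68   4 247] [ 70   3 247]
wall [ 17 130 122] [170   4 188]
rim [ 24 104 253] [ 18   7 184]
corn [ 70   7 231] [ 19 147 226]
col285 sat/val w11 [(70, np.uint8(0), np.uint8(8), np.uint8(189)), (78, np.uint8(5), np.uint8(8), np.uint8(192)), (86, np.uint8(174), np.uint8(7), np.uint8(191)), (94, np.uint8(0), np.uint8(4), np.uint8(189)), (102, np.uint8(174), np.uint8(7), np.uint8(189)), (110, np.uint8(11), np.uint8(14), np.uint8(200)), (118, np.uint8(27), np.uint8(82), np.uint8(255)), (126, np.uint8(18), np.uint8(132), np.uint8(122)), (134, np.uint8(18), np.uint8(126), np.uint8(109)), (142, np.uint8(18), np.uint8(134), np.uint8(116)), (150, np.uint8(19), np.uint8(147), np.uint8(226)), (158, np.uint8(23), np.uint8(133), np.uint8(251)), (166, np.uint8(25), np.uint8(117), np.uint8(254)), (174, np.uint8(26), np.uint8(108), np.uint8(254)), (182, np.uint8(24), np.uint8(130), np.uint8(253)), (190,
[... 462 characters left out ...]
0, np.uint8(0), np.uint8(8), np.uint8(195)), (118, np.uint8(27), np.uint8(90), np.uint8(255)), (126, np.uint8(18), np.uint8(133), np.uint8(123)), (134, np.uint8(17), np.uint8(131), np.uint8(113)), (142, np.uint8(18), np.uint8(130), np.uint8(112)), (150, np.uint8(19), np.uint8(134), np.uint8(228)), (158, np.uint8(24), np.uint8(119), np.uint8(251)), (166, np.uint8(27), np.uint8(97), np.uint8(254)), (174, np.uint8(27), np.uint8(91), np.uint8(255)), (182, np.uint8(25), np.uint8(112), np.uint8(253)), (190, np.uint8(22), np.uint8(124), np.uint8(246)), (198, np.uint8(18), np.uint8(140), np.uint8(199)), (206, np.uint8(72), np.uint8(5), np.uint8(245)), (214, np.uint8(68), np.uint8(4), np.uint8(247))]
```

```bash
python3 -m jog '[[-1,[0,0,-2],0],[-1,[0,0,-2],0],[-1,[-4,0,-4],0],[-1,[-8,0,-6],0],[-1,[-12,0,-8],0],[-1,[-16,0,-9],0],[-1,[-16,0,-9],0]]' 10
cat > tl.py <<'E'
from h import *
import sys
f=snap("wrist",sys.argv[1]); P=status.get_state()["eef_pos"]
h=cv2.cvtColor(f["color"],cv2.COLOR_RGB2HSV)
m=((h[:,:,1]>80)&(h[:,:,0]>10)&(h[:,:,0]<30)&(h[:,:,2]>60)).astype(np.uint8)
for c in (262,270,285,300,325,345,360,375,385):
    col=''.join('w' if m[r,c] else ('p' if h[r,c,1]<30 else '.') for r in range(40,250,3)); print(c,col)
for th in (0,.1,.2,.3,.4,.46):
    R=Ro.from_euler('y',-th).as_matrix(); print(th,"lip",proj(f,P+R@np.array([-.102,.06,-.176])).round(0),"sidefront",proj(f,P+R@np.array([-.06,.064,-.148])).round(0),"backtop",proj(f,P+R@np.array([-.002,.064,-.126])).round(0))
E
python3 tl.py w12
```

```text
t: 28.7
eef_pos: [0.4266, 0.2075, 0.2554]
ee_rot: [-3.141, -0.0, 3.135]
force: [-0.5, -0.7, -0.9]
width: 0.0223
gripper_force: 10.0
262 ppppppppppppppppppwwwwwwwwwwwwwwwwwwwwwwwwwwwwwwpppppppppppppppppppppp
270 ppppppppppppppppppwwwwwwwwwwwwwwwwwwwwwwwwwwwwwwppppppppppppppppppp...
285 ppppppppppppppppppwwwwwwwwwwwwwwwwwwwwwwwwwwwwwwwwppppppppppppppppp.p.
300 ppppppppppppppppppwwwwwwwwwwwwwwwwwwwwwwwwwwwwwwwppppppppppppppppppp.p
325 ppppppppppppppppppwwwwwwwwwwwwwwwwwwwwwwwwwwwwww.ppppppppppppppppppppp
345 ppppppppppppppppppwwwwwwwwwwwwwwwwwwwwwwwwwwwwww.ppppppppppppppppppppp
360 ppppppppppppppppppwwwwwwwwwwwwwwwwwwwwwwwwwwwwwwwwppppppppppppppppp...
375 ppppppppppppppppppwwwwwwwwwwwwwwwwwwwwwwwwwwwwwww.ppppppppppppppppp..p
385 ppppppppppppppppppwwwwwwwwwwwwwwwwwwwwwwwwwwwwww.ppppppppppppppppppppp
0 lip [395.  56.] sidefront [404. 110.] backtop [405. 187.]
0.1 lip [392.  79.] sidefront [401. 128.] backtop [404. 202.]
0.2 lip [389. 101.] sidefront [399. 146.] backtop [404. 218.]
0.3 lip [387. 122.] sidefront [398. 164.] backtop [404. 233.]
0.4 lip [386. 142.] sidefront [397. 181.] backtop [404. 249.]
0.46 lip [385. 154.] sidefront [396. 192.] backtop [404. 259.]
```

```bash
python3 - <<'E'
from h import *
for n in ("w10","w11","w12"):
    g=cv2.cvtColor(load(n)["color"],cv2.COLOR_RGB2HSV); print(n)
    for r in range(150,256,5): print(r,' '.join(('%3d'%g[r,c,2] if g[r,c,1]<40 else ' ww') for c in range(376,420,2)), "|", ' '.join(('%3d'%g[r,c,2] if g[r,c,1]<40 else ' ww') for c in range(240,270,3)))
E
```

```text
w10
150  ww  ww  ww  ww  ww  ww  ww  ww  ww  ww  ww  ww  ww  ww  ww  ww  ww  ww  ww  ww  ww  ww |  ww  ww  ww  ww  ww  ww  ww  ww  ww  ww
155  ww  ww  ww  ww  ww  ww  ww  ww  ww  ww  ww  ww  ww  ww  ww  ww  ww  ww  ww  ww  ww  ww |  ww  ww  ww  ww  ww  ww  ww  ww  ww  ww
160  ww  ww  ww  ww  ww  ww  ww  ww  ww  ww  ww  ww  ww  ww  ww  ww  ww  ww  ww  ww  ww  ww |  ww  ww  ww  ww  ww  ww  ww  ww  ww  ww
165  ww  ww  ww  ww  ww  ww  ww  ww  ww  ww  ww  ww  ww  ww  ww  ww  ww  ww  ww  ww  ww  ww |  ww  ww  ww  ww  ww  ww  ww  ww  ww  ww
170  ww  ww  ww  ww  ww  ww  ww  ww  ww  ww  ww  ww  ww  ww  ww  ww  ww  ww  ww  ww  ww  ww |  ww  ww  ww  ww  ww  ww  ww 168 143  ww
175  ww  ww 129 145 157 156 146 131 163  ww  ww  ww  ww  ww  ww  ww  ww  ww  ww  ww  ww  ww |  ww  ww  ww  ww  ww  ww 209 244 244 243
180 163 161 164 162 162 158 145 116 159  ww  ww  ww  ww  ww  ww  ww  ww  ww  ww  ww  ww  ww |  ww  ww  ww  ww  ww 229 180 244 245 246
185 164 158 162 162 161 158 153 115 155  ww  ww  ww  ww  ww  ww  ww  ww  ww  ww  ww  ww  ww |  ww  ww  ww  ww  ww 230 173 242 244 244
190 163 162 160 162 162 
[... 7055 characters left out ...]
ww  ww 162  89  85 157 158 158
235 160 161 159 159 159 158 157 139  98  92 135 142  ww  ww  ww  ww  ww  ww  ww  ww  ww  ww |  ww  ww  ww  ww 155  83  89 153 156 155
240 130 134 132 143 158 156 158 148 101  90 124 146  ww  ww  ww  ww  ww  ww  ww  ww  ww  ww |  ww  ww  ww  ww 154  79  97 156 158 147
245 134 135 135 139 143 158 158 148 105  91 119 146  ww  ww  ww  ww  ww  ww  ww  ww  ww  ww |  ww  ww  ww  ww 148  75 103 162 159 138
250 136 129  68  40  41  44  43  42  41  41  42  43  41  43  37  38  38  39  36  38  43  ww |  37  34  35  ww  37  34  34  40  ww  38
255 136 121  56  35  38  40  31  40  ww  35  39  40  41  ww  37  37  32  36  40  ww  39  38 |  37  34  39  31  ww  ww  33  29  33  ww
```

Lip has jammed at s≈22 mm and the scoop over-tilted to about 0.55 (side notch row 218→214, against 198 when flush). I'll back up, press flush with a light grip, then push again with a firm grip.

```bash
python3 -m jog '[[-1,[-10,0,-7],0],[-1,[-20,0,-12],0],[-1,[-30,0,-15],0],[-1,[-33,0,-8],0],[-1,[-35,0,-4],0],[-1,[-35,0,-2],0],[-1,[-35,0,-2],0]]' 6
cat > nt.py <<'E'
from h import *
import sys
f=snap("wrist",sys.argv[1]); g=cv2.cvtColor(f["color"],cv2.COLOR_RGB2HSV)
def wid(r):
    row=(g[r,:,1]<40)&(g[r,:,2]>60); c=[k for k in range(330,430) if g[r,k,1]>=45]; l=[k for k in range(320,220,-1) if g[r,k,1]>=45]
    return (l[0] if l else 0, c[0] if c else 999)
print("pan extents",{r:wid(r) for r in range(150,248,5)})
m=((g[:,:,1]>80)&(g[:,:,0]>10)&(g[:,:,0]<30)&(g[:,:,2]>150)).astype(np.uint8)
for c in (290,325,357): print(c,''.join('w' if m[r,c] else '-' for r in range(60,248,4)))
E
python3 nt.py w13
```

```text
t: 29.62
eef_pos: [0.4625, 0.2078, 0.2586]
ee_rot: [3.14, 0.003, 3.136]
force: [0.7, 0.6, 6.2]
width: 0.022
gripper_force: 6.0Traceback (most recent call last):
  File "nt.py", line 1, in <module>
    from h import *
  File "h.py", line 2, in <module>
    from scipy.spatial.transform import Rotation as Ro
    from ._kdtree import *
    from ._ckdtree import cKDTree, cKDTreeNode  # type: ignore[import-not-found]
    ^^^^^^^^^^^^^^^^^^^^^^^^^^^^^^^^^^^^^^^^^^
  File "scipy/spatial/_ckdtree.pyx", line 11, in init scipy.spatial._ckdtree
    from ._base import *
    from ._sputils import (asmatrix, check_reshape_kwargs, check_shape,
                           get_sum_dtype, isdense, isscalarlike, _todata,
                           matrix, validateaxis, getdtype, is_pydata_spmatrix)
    from scipy._lib._util import np_long, np_ulong
    from scipy._lib._array_api import (Array, array_namespace, is_lazy_array,
                                       is_numpy, is_marray, xp_result_device,
                                       xp_size, xp_result_type)
    from scipy._lib.array_api_compat imp
[... 214 characters left out ...]
ist
  File "<frozen importlib._bootstrap>", line 1420, in _handle_fromlist
    import numpy.testing as testing
    from ._private import extbuild
    import pathlib
    from ._local import *
    import ntpath
  File "<frozen importlib._bootstrap>", line 1360, in _find_and_load
  File "<frozen importlib._bootstrap>", line 1331, in _find_and_load_unlocked
  File "<frozen importlib._bootstrap>", line 935, in _load_unlocked
  File "<frozen importlib._bootstrap>", line 1176, in exec_module
  File "<frozen ntpath>", line 172, in <module>
  File "nt.py", line 3, in <module>
    f=snap("wrist",sys.argv[1]); g=cv2.cvtColor(f["color"],cv2.COLOR_RGB2HSV)
      ^^^^
NameError: name 'snap' is not defined
```

Name clash with `nt`; I'll rename the script.

```bash
mv nt.py notch.py; python3 notch.py w13
```

```text
pan extents {150: (320, 330), 155: (320, 330), 160: (320, 330), 165: (320, 330), 170: (320, 330), 175: (256, 392), 180: (254, 394), 185: (254, 395), 190: (254, 395), 195: (254, 395), 200: (254, 395), 205: (250, 400), 210: (250, 400), 215: (250, 400), 220: (250, 400), 225: (249, 401), 230: (249, 401), 235: (249, 401), 240: (249, 401), 245: (298, 355)}
290 --------wwwwwwwwwwwwwwwwwwww-------------------
325 -----------wwwwwwwwwwwwwwwww-------------------
357 --------wwwwwwwwwwwwww-wwwww-------------------
```

```bash
cat > lip.py <<'E'
from h import *
def lipdepth(f,row,wpx,P,w=.13):
    Z=358.5*w/wpx; d=np.linalg.inv(f["mtx"])@np.array([324.9,row,1])*Z; T=f["cam_to_world"]; return (T[:3,:3]@d+T[:3,3]-P)*1000
E
python3 - <<'E'
from lip import *
P=status.get_state()["eef_pos"]
f=load("w13"); print("now lip rel TCP",lipdepth(f,172,136,P))
def ext(n,rows):
    g=cv2.cvtColor(load(n)["color"],cv2.COLOR_RGB2HSV)
    for r in rows:
        c=next((k for k in range(330,430) if g[r,k,1]>=45),999); l=next((k for k in range(320,220,-1) if g[r,k,1]>=45),0); print(n,r,l,c,c-l)
ext("w9",range(158,250,8)); ext("w7",range(50,200,10))
print("w9",lipdepth(load("w9"),163,138,np.array([.4741,.2053,.2855])))
E
```

```text
now lip rel TCP [   0.94105375    1.14419783 -188.11152578]
w9 158 320 330 10
w9 166 258 391 133
w9 174 255 394 139
w9 182 255 394 139
w9 190 255 395 140
w9 198 252 399 147
w9 206 252 399 147
w9 214 251 399 148
w9 222 251 400 149
w9 230 251 400 149
w9 238 250 400 150
w9 246 295 353 58
w7 50 320 330 10
w7 60 245 403 158
w7 70 244 404 160
w7 80 244 405 161
w7 90 245 404 159
w7 100 245 404 159
w7 110 242 407 165
w7 120 243 407 164
w7 130 243 406 163
w7 140 244 405 161
w7 150 245 405 160
w7 160 245 404 159
w7 170 246 403 157
w7 180 245 404 159
w7 190 312 337 25
w9 [  -8.92429337    0.93145669 -185.8136707 ]
```

```bash
python3 -m jog '[[-1,[0,0,0],0],[-1,[0,0,-1],0],[-1,[8,0,3],0],[-1,[16,0,7],0],[-1,[24,0,11],0],[-1,[32,0,15],0],[-1,[40,0,18],0],[-1,[46,0,21],0],[-1,[46,0,21],0]]' 60
python3 notch.py w14
```

```text
t: 30.8
eef_pos: [0.4216, 0.2092, 0.2485]
ee_rot: [3.135, 0.019, 3.139]
force: [-10.7, -12.2, 70.9]
width: 0.0216
gripper_force: 59.8
pan extents {150: (320, 330), 155: (320, 330), 160: (320, 330), 165: (320, 330), 170: (320, 330), 175: (320, 330), 180: (320, 330), 185: (320, 330), 190: (320, 330), 195: (320, 330), 200: (320, 330), 205: (320, 343), 210: (254, 389), 215: (252, 391), 220: (252, 392), 225: (251, 392), 230: (251, 392), 235: (248, 397), 240: (247, 397), 245: (247, 398)}
290 ----------www------wwwwwwwwwwwww-wwww----------
325 ----------www--------wwwwwwwwwwwwwwww----------
357 ----------wwww------wwwwwwwwwwwwwwwww----------
```

Too much downward force: the lip grips the floor and the scoop vaults over it. Ease off now, then swing back with the lip lightly pinned to undo the over-tilt.

```bash
python3 -m jog '[[-1,[0,0,-6],0],[-1,[0,0,-11],0],[-1,[0,0,-11],0],[-1,[-8,0,-11],0],[-1,[-16,0,-12],0],[-1,[-24,0,-12],0],[-1,[-32,0,-12],0],[-1,[-40,0,-12],0],[-1,[-48,0,-12],0],[-1,[-48,0,-12],0]]' 14
python3 notch.py w15
```

```text
t: 32.1
eef_pos: [0.4638, 0.2073, 0.2483]
ee_rot: [-3.141, -0.0, 3.135]
force: [-0.2, -0.8, -1.0]
width: 0.0221
gripper_force: 14.0
pan extents {150: (320, 330), 155: (320, 330), 160: (320, 330), 165: (255, 394), 170: (252, 397), 175: (252, 397), 180: (252, 397), 185: (252, 397), 190: (252, 397), 195: (249, 401), 200: (248, 402), 205: (248, 402), 210: (248, 402), 215: (248, 402), 220: (248, 402), 225: (248, 402), 230: (248, 402), 235: (247, 403), 240: (297, 403), 245: (298, 403)}
290 --------wwwwwwwwwwwwww-ww----------------------
325 -----------wwwwwwwwwwwwww----------------------
357 --------wwwwwwwwwwwwww-ww----------------------
```

```bash
cat > tilt.py <<'E'
from h import *
from scipy.optimize import least_squares, brentq
T7=load("w7"); P7=np.array([.4617,.2054,.2964])
A=np.linalg.inv(T7["cam_to_world"]); Rt=Ro.from_euler('xyz',[np.pi,0,np.pi-.006]).as_matrix()
# camera pose relative to TCP in world-like axes (yaw fixed in the bin)
def cam(rel): 
    c=A[:3,:3]@(np.asarray(rel)+P7)+A[:3,3]; return 358.5*c[1]/c[2]+194.3, c[2]
def pt(L,th,x,z): return Ro.from_euler('y',-th).apply([x-.052,0,z-L])
xn=brentq(lambda x:cam(pt(.176,0,x,.02))[0]-105,-.06,.04)
weff=159*cam(pt(.176,0,-.05,0))[1]/358.5
def solve(lip,notch,w):
    def e(u):
        r,Z=cam(pt(u[0],u[1],-.05,0)); n,_=cam(pt(u[0],u[1],xn,.02)); return [r-lip,n-notch,358.5*weff/Z-w]
    s=least_squares(e,[.17,.45],x_scale=[.01,.1]); L,th=s.x; return L,th,pt(L,th,-.05,0),pt(L,th,.057,0),s.fun
if __name__=="__main__":
    print(xn,weff,cam(pt(.176,0,-.05,0)))
    for n,a in (("w9",(163,196,137)),("w13",(172,203,138)),("w15",(163,193,142))): print(n,*[np.round(v,3) for v in solve(*a)])
E
python3 tilt.py
```

```text
-0.010888592728516756 0.1330403357678932 (np.float64(55.389548291210104), np.float64(0.2999683042313819))
w9 0.168 0.511 [-0.007  0.    -0.197] [ 0.087  0.    -0.145] [-1.166  1.276 -0.188]
w13 0.163 0.563 [ 0.001  0.    -0.192] [ 0.091  0.    -0.135] [-1.823  2.006 -0.238]
w15 0.156 0.522 [-0.011  0.    -0.186] [ 0.082  0.    -0.132] [-2.97   3.297 -0.423]
```

```bash
python3 -m jog '[[-1,[0,0,-3],0],[-1,[0,0,-4],0],[-1,[8,0,0],0],[-1,[16,0,4],0],[-1,[24,0,7.6],0],[-1,[30,0,10.5],0],[-1,[30,0,10.5],0]]' 40
python3 notch.py w16
```

```text
t: 33.02
eef_pos: [0.4351, 0.2082, 0.241]
ee_rot: [3.14, 0.006, 3.137]
force: [2.1, -3.9, 12.4]
width: 0.0219
gripper_force: 40.0
pan extents {150: (320, 330), 155: (320, 330), 160: (320, 330), 165: (320, 330), 170: (318, 334), 175: (312, 340), 180: (300, 351), 185: (251, 395), 190: (252, 396), 195: (252, 396), 200: (251, 396), 205: (248, 400), 210: (248, 401), 215: (248, 401), 220: (247, 401), 225: (247, 401), 230: (247, 401), 235: (247, 401), 240: (247, 402), 245: (246, 402)}
290 -----www--------wwwwwwwwwwwwwww----------------
325 -----wwww---------wwwwwwwww--------------------
357 -----wwww--------wwwwwwwwwwwwww----------------
```

```bash
python3 -m jog '[[-1,[0,0,0],0],[-1,[-9,0,0],0],[-1,[-18,0,0],0],[-1,[-27,0,1],0],[-1,[-36,0,2],0],[-1,[-36,0,2],0],[-1,[-36,0,-10],0],[-1,[-36,0,-10],0]]' 12
python3 notch.py w17
```

```text
t: 34.08
eef_pos: [0.4695, 0.2077, 0.2488]
ee_rot: [3.141, 0.001, 3.136]
force: [2.1, -0.6, -2.5]
width: 0.0218
gripper_force: 12.0
pan extents {150: (250, 401), 155: (250, 401), 160: (250, 401), 165: (250, 401), 170: (249, 401), 175: (246, 404), 180: (246, 404), 185: (246, 404), 190: (246, 404), 195: (246, 404), 200: (246, 404), 205: (246, 404), 210: (246, 404), 215: (246, 404), 220: (246, 404), 225: (246, 404), 230: (246, 404), 235: (246, 404), 240: (299, 404), 245: (300, 351)}
290 -----wwwwwwwww----ww---------------------------
325 ---------wwwwwwwwww----------------------------
357 ------wwwwwwwwwwwww----------------------------
```

```bash
python3 - <<'E'
from tilt import *
g=cv2.cvtColor(load("w17")["color"],cv2.COLOR_RGB2HSV)
for c in (270,300,325,350,380): print(c,[int(g[r,c,1]) for r in range(120,152,2)])
for a in ((137,172,149),(134,172,149)): print(*[np.round(v,3) for v in solve(*a)])
for L in (.157,.165):
  for th in (.3,.35,.4,.45): print(L,th,cam(pt(L,th,-.05,0))[0].round(0),cam(pt(L,th,xn,.02))[0].round(0),(358.5*weff/cam(pt(L,th,-.05,0))[1]).round(0))
E
```

```text
270 [147, 153, 149, 151, 149, 146, 142, 155, 143, 50, 13, 12, 9, 6, 6, 5]
300 [139, 143, 146, 150, 152, 150, 152, 150, 157, 137, 22, 5, 5, 5, 5, 5]
325 [141, 137, 133, 136, 133, 137, 130, 114, 27, 5, 5, 6, 5, 4, 4, 4]
350 [135, 141, 143, 142, 141, 139, 138, 139, 134, 85, 12, 13, 6, 4, 4, 4]
380 [139, 138, 143, 138, 138, 141, 136, 140, 140, 136, 60, 10, 12, 8, 8, 10]
0.149 0.401 [-0.036  0.    -0.177] [ 0.063  0.    -0.135] [-2.327  2.6   -0.452]
0.149 0.392 [-0.037  0.    -0.177] [ 0.062  0.    -0.136] [-1.015  1.134 -0.202]
0.157 0.3 117.0 159.0 149.0
0.157 0.35 127.0 167.0 147.0
0.157 0.4 137.0 176.0 145.0
0.157 0.45 147.0 184.0 143.0
0.165 0.3 119.0 160.0 146.0
0.165 0.35 129.0 168.0 144.0
0.165 0.4 139.0 177.0 142.0
0.165 0.45 149.0 186.0 140.0
```

```bash
python3 -m jog '[[-1,[0,0,1],0],[-1,[0,0,2],0],[-1,[7,0,5],0],[-1,[14,0,8.5],0],[-1,[21,0,12],0],[-1,[26,0,14.5],0],[-1,[26,0,14.5],0]]' 60
python3 notch.py w18
```

```text
t: 35.0
eef_pos: [0.4455, 0.2082, 0.2372]
ee_rot: [3.14, 0.007, 3.137]
force: [5.8, -2.8, 13.8]
width: 0.0216
gripper_force: 60.0
pan extents {150: (320, 330), 155: (320, 330), 160: (317, 336), 165: (310, 342), 170: (298, 353), 175: (250, 397), 180: (250, 397), 185: (250, 397), 190: (250, 398), 195: (247, 402), 200: (247, 402), 205: (246, 402), 210: (246, 402), 215: (246, 402), 220: (246, 403), 225: (246, 403), 230: (246, 403), 235: (246, 403), 240: (245, 403), 245: (245, 403)}
290 -www---------wwwwwwwwwwwwwww-------------------
325 -www-----------wwwwwwwwww----------------------
357 -www----------wwwwwwwwwwwwww-------------------
```

```bash
python3 -m jog '[[-1,[0,0,0],0],[-1,[-8,0,0],0],[-1,[-16,0,0],0],[-1,[-23,0,0],0],[-1,[-23,0,-4],0],[-1,[-23,0,-4],0]]' 12
python3 notch.py w19; python3 - <<'E'
from tilt import *
g=cv2.cvtColor(load("w19")["color"],cv2.COLOR_RGB2HSV)
for c in (270,300,325,350,380): print(c,next(r for r in range(110,220) if g[r:r+4,c,1].max()<40))
E
```

```text
t: 35.8
eef_pos: [0.4654, 0.2071, 0.2372]
ee_rot: [-3.141, -0.001, 3.135]
force: [0.7, -0.6, -3.0]
width: 0.0223
gripper_force: 12.0
pan extents {150: (250, 366), 155: (250, 400), 160: (250, 400), 165: (250, 400), 170: (250, 400), 175: (249, 400), 180: (246, 404), 185: (245, 404), 190: (246, 405), 195: (246, 405), 200: (246, 405), 205: (246, 405), 210: (246, 405), 215: (246, 405), 220: (246, 405), 225: (246, 405), 230: (246, 405), 235: (246, 405), 240: (298, 405), 245: (300, 351)}
290 -------wwwwwwwwww--www-------------------------
325 ----------wwwwwwwwww---------------------------
357 --------wwwwwwwwwwwwww-------------------------
270 147
300 149
325 140
350 147
380 150
```

```bash
python3 -m jog '[[-1,[0,0,0],0],[-1,[0,0,2],0],[-1,[0,0,4],0],[-1,[5,0,6.4],0],[-1,[10,0,8.8],0],[-1,[15,0,11.2],0],[-1,[15,0,11.2],0]]' 60
python3 notch.py w20; python3 - <<'E'
from tilt import *
g=cv2.cvtColor(load("w20")["color"],cv2.COLOR_RGB2HSV)
for c in (270,300,325,350,380): print(c,next(r for r in range(110,220) if g[r:r+4,c,1].max()<40))
E
```

```text
t: 36.72
eef_pos: [0.4579, 0.2088, 0.2341]
ee_rot: [3.138, 0.016, 3.138]
force: [8.8, -6.3, 30.1]
width: 0.0216
gripper_force: 59.9
pan extents {150: (308, 341), 155: (296, 352), 160: (248, 398), 165: (248, 398), 170: (248, 398), 175: (248, 398), 180: (244, 402), 185: (244, 403), 190: (245, 403), 195: (245, 403), 200: (244, 403), 205: (244, 403), 210: (244, 403), 215: (244, 403), 220: (244, 403), 225: (244, 403), 230: (244, 403), 235: (244, 403), 240: (298, 403), 245: (300, 352)}
290 ---------wwwwwwwwwwwwwww-----------------------
325 ------------wwwwwwwww--------------------------
357 ---------wwwwwwwwwwwwwww-----------------------
270 155
300 154
325 144
350 155
380 156
```

```bash
python3 -m jog '[[-1,[2,0,-4],0],[-1,[6,0,-3],0],[-1,[10,0,-2],0],[-1,[14,0,0],0],[-1,[18,0,2],0],[-1,[18,0,2],0],[-1,[18,0,2],0]]' 60
cat > pl.py <<'E'
from tilt import *
import sys
f=snap("wrist",sys.argv[1]); g=cv2.cvtColor(f["color"],cv2.COLOR_RGB2HSV)
print("pan top rows",[next((r for r in range(30,236) if g[r:r+5,c,1].max()<40 and g[max(r-6,0):r,c,1].max()>60),-1) for c in (258,270,300,315,325,335,350,380,392)])
w=[]
for r in range(60,240,3):
    c=next((k for k in range(330,430) if g[r,k,1]>=45),999); l=next((k for k in range(320,220,-1) if g[r,k,1]>=45),0); w.append((r,c-l))
print("notch cand",[(a[0],a[1],b[1]) for a,b in zip(w,w[2:]) if 4<=b[1]-a[1]<=14 and a[1]>115])
m=((g[:,:,1]>80)&(g[:,:,0]>10)&(g[:,:,0]<30)&(g[:,:,2]>150)).astype(np.uint8)
for c in (290,357): print(c,''.join('w' if m[r,c] else '-' for r in range(40,240,4)))
E
python3 pl.py w21
```

```text
t: 37.65
eef_pos: [0.4332, 0.2076, 0.2243]
ee_rot: [-3.141, -0.0, 3.135]
force: [0.6, 0.5, -2.6]
width: 0.0215
gripper_force: 60.0
pan top rows [184, 189, 189, 180, 141, 181, 189, 190, 184]
notch cand []
290 -----------wwww--------wwwwwww-wwwwwww------------
357 ------------www--------wwwwwwwwwwwwwww------------
```

The potatoes are now on the pan: lip row 141, potato bottom edge row 189. Next I'll level the scoop about its rear edge with a light grip, the edge pressed lightly on the sloping floor.

```bash
python3 -m jog '[[-1,[0,0,2],0],[-1,[0,0,4],0],[-1,[-5,0,2],0],[-1,[-10,0,0],0],[-1,[-15,0,-2],0],[-1,[-22,0,-4],0],[-1,[-30,0,-6],0],[-1,[-30,0,-6],0]]' 14
python3 pl.py w22
```

```text
t: 38.7
eef_pos: [0.464, 0.2073, 0.2302]
ee_rot: [-3.141, -0.0, 3.135]
force: [-1.5, -0.7, -1.2]
width: 0.0222
gripper_force: 14.0
pan top rows [144, 149, 147, 139, 103, 138, 148, 150, 145]
notch cand [(219, 161, 166), (222, 162, 174)]
290 w----------wwwwwwwwww-----w---------------------ww
357 w-----------wwwwwwwwwwwwwww----------------------w
```

Tilt has dropped to about 0.22 (lip row 103) and the potatoes are still on the pan. Continue.

```bash
python3 -m jog '[[-1,[0,0,2],0],[-1,[-6,0,2],0],[-1,[-12,0,1],0],[-1,[-18,0,0],0],[-1,[-24,0,-1],0],[-1,[-30,0,-1],0],[-1,[-36,0,-1],0],[-1,[-36,0,-1],0]]' 14
python3 pl.py w23
```

```text
t: 39.75
eef_pos: [0.4999, 0.2071, 0.2312]
ee_rot: [-3.141, 0.0, 3.135]
force: [-1.4, -0.5, 1.0]
width: 0.022
gripper_force: 14.0
pan top rows [97, 101, 96, 87, 70, 86, 97, 101, 98]
notch cand [(102, 171, 177), (183, 166, 170), (186, 166, 174), (189, 170, 178)]
290 wwwwwww---------------------------------wwwwwwwwww
357 wwwwwwwwwwwww---------------------------wwwwwwwwww
```

```bash
python3 -m jog '[[-1,[0,0,0],0],[-1,[0,0,0],0],[-1,[4,0,0],0],[-1,[8,0,0],0],[-1,[12,0,0],0],[-1,[16,0,0],0],[-1,[16,0,0],0]]' 60
python3 pl.py w24; python3 - <<'E'
from tilt import *
for th in (-.1,0,.1,.2): print(th,cam(pt(.155,th,-.05,0))[0].round(0),cam(pt(.155,th,xn,.02))[0].round(0),cam(pt(.155,th,.05,.05))[0].round(0))
g=load("w24"); h=cv2.cvtColor(g["color"],cv2.COLOR_RGB2HSV)
for c in (285,325,362): print(c,[(r,*map(int,h[r,c])) for r in range(40,120,6)])
E
```

```text
t: 40.67
eef_pos: [0.4848, 0.2075, 0.2326]
ee_rot: [3.141, 0.004, 3.136]
force: [4.2, -2.4, -2.0]
width: 0.0216
gripper_force: 60.0
pan top rows [120, 124, 120, 57, 57, 57, 122, 124, 121]
notch cand [(186, 166, 171), (189, 166, 175), (192, 171, 178)]
290 ---wwwwwwwwwww---------------------------wwwwwwwww
357 ----wwwwwwwwwwwwwwww---------------------wwwwwwwww
-0.1 31.0 89.0 181.0
0 54.0 107.0 195.0
0.1 75.0 124.0 209.0
0.2 96.0 142.0 222.0
285 [(40, 17, 126, 115), (46, 18, 133, 107), (52, 19, 149, 226), (58, 18, 150, 165), (64, 18, 149, 170), (70, 18, 150, 172), (76, 18, 148, 171), (82, 18, 146, 169), (88, 18, 145, 164), (94, 18, 146, 152), (100, 18, 153, 143), (106, 18, 149, 128), (112, 18, 151, 115), (118, 18, 148, 100)]
325 [(40, 16, 130, 114), (46, 18, 129, 113), (52, 17, 127, 110), (58, 60, 5, 232), (64, 68, 4, 245), (70, 69, 12, 218), (76, 53, 14, 150), (82, 18, 87, 159), (88, 18, 147, 149), (94, 18, 89, 135), (100, 73, 12, 144), (106, 66, 9, 144), (112, 72, 9, 146), (118, 72, 9, 143)]
362 [(40, 17, 133, 109), (46, 17, 131, 115), (52, 18, 141, 192), (58, 21, 134, 241), (64, 23, 123, 250), (70, 24, 116, 252), (76, 24, 114, 253), (82, 24, 111, 253), (88, 23, 115, 252), (94, 22, 122, 248), (100, 21, 135, 242), (106, 19, 138, 228), (112, 18, 139, 205), (118, 19, 141, 161)]
```

Level, with both potatoes fully on the pan (lip row 57, potatoes rows 50–123). I'll add a little lip-up tilt for safe carrying.

```bash
python3 -m jog '[[-1,[-2,0,3],0],[-1,[-3,0,6],0],[-1,[-5,0,8],0],[-1,[-9,0,8],0],[-1,[-14,0,7],0],[-1,[-19,0,6],0],[-1,[-24,0,5],0],[-1,[-28,0,4],0],[-1,[-28,0,4],0]]' 14
python3 pl.py w25
```

```text
t: 41.85
eef_pos: [0.5113, 0.2067, 0.2269]
ee_rot: [-3.141, -0.001, 3.135]
force: [-2.0, -0.4, -1.2]
width: 0.0218
gripper_force: 14.0
pan top rows [104, 107, 103, 30, 30, 30, 103, 106, 103]
notch cand [(168, 170, 174), (171, 170, 177), (174, 174, 182)]
290 wwwwwwwww----------------------------wwwwwwwwwwwww
357 wwwwwwwwwwwwwww----------------------wwwwwwwwwwwww
```

```bash
python3 -m jog '[[-1,[0,0,0],0],[-1,[0,0,0],0],[-1,[3,0,-12],0],[-1,[5,0,-30],0],[-1,[8,0,-55],0],[-1,[10,0,-85],0],[-1,[10,0,-120],0],[-1,[10,0,-155],0],[-1,[10,0,-190],0],[-1,[10,0,-220],0],[-1,[10,0,-240],0],[-1,[10,0,-240],0]]' 60
python3 pl.py w26; python3 - <<'E'
from h import *
t=snap("top","t26")
m=mask(t,(105,120,40),(125,255,255),(390,100,520,260))
c=max(cv2.findContours(m,0,2)[0],key=cv2.contourArea); r=cv2.minAreaRect(c); print("tin",r,cv2.boundingRect(c))
b=cv2.boxPoints(r); Q=np.array([onz(t,p,.05) for p in b]); print(Q.round(3).tolist(),Q.mean(0).round(3))
E
```

```text
t: 43.4
eef_pos: [0.5016, 0.2072, 0.4696]
ee_rot: [3.139, 0.003, 3.135]
force: [0.4, 0.2, -3.7]
width: 0.022
gripper_force: 60.0
pan top rows [104, 107, 104, 31, 31, 31, 31, 107, 105]
notch cand [(171, 409, 413)]
290 wwwwwwww-----------------------------------www----
357 wwwwwwwwwwwwwww----------------------wwwwwwwww----
tin ((442.2571716308594, 178.15296936035156), (62.5644416809082, 74.16757202148438), 4.184916019439697) (409, 140, 67, 78)
[[0.44, -0.229, 0.05], [0.67, -0.246, 0.05], [0.658, -0.442, 0.05], [0.428, -0.423, 0.05]] [ 0.549 -0.335  0.05 ]
```

Both potatoes ride on the pan with the lip up, and the tin hasn't moved (centre 0.549, −0.335). Carry gently to the tin.

```bash
python3 -m jog '[[-1,[-3,-10,0],0],[-1,[-8,-30,0],0.01],[-1,[-15,-60,0],0.02],[-1,[-24,-95,0],0.03],[-1,[-33,-130,0],0.04],[-1,[-42,-165,0],0.05],[-1,[-51,-200,0],0.06],[-1,[-60,-235,0],0.07],[-1,[-69,-270,0],0.07],[-1,[-78,-305,0],0.07],[-1,[-87,-340,0],0.07],[-1,[-96,-375,0],0.07],[-1,[-105,-410,0],0.07],[-1,[-114,-445,0],0.07],[-1,[-122,-475,0],0.07],[-1,[-129,-505,0],0.07],[-1,[-134,-527,0],0.07],[-1,[-137,-538,0],0.07],[-1,[-137,-541,0],0.07],[-1,[-137,-541,0],0.07]]' 60
python3 pl.py w27; python3 - <<'E'
from h import *
go((.640,-.335,.165),np.pi-.074)
f=load("w27"); m=mask(f,(105,120,40),(125,255,255)); ys,xs=np.nonzero(m); print(xs.min(),xs.max(),ys.min(),ys.max())
E
```

```text
t: 46.0
eef_pos: [0.6347, -0.3346, 0.4675]
ee_rot: [3.142, 0.0, 3.065]
force: [-0.4, -0.1, -3.0]
width: 0.0213
gripper_force: 60.0
pan top rows [105, 108, 106, 33, 33, 33, 106, 108, 105]
notch cand []
290 wwwwwwwwwwww--------------------------------------
357 wwwwwwwwwwwww-------------------------------------
shift [-5.1, -0.4, 302.7] turn -0.002
250 380 0 31
```

```bash
python3 - <<'E'
from h import *
f=load("w27"); m=mask(f,(105,120,40),(125,255,255))
for r in (2,8,14,20,26,30):
    xs=np.nonzero(m[r])[0]; 
    if len(xs): print(r,xs.min(),xs.max(),len(xs),onz(f,(xs.min(),r),.05).round(3),onz(f,(xs.max(),r),.05).round(3))
E
```

```text
2 250 379 125 [ 0.437 -0.424  0.05 ] [ 0.451 -0.243  0.05 ]
8 250 379 130 [ 0.445 -0.426  0.05 ] [ 0.459 -0.243  0.05 ]
14 251 379 129 [ 0.453 -0.425  0.05 ] [ 0.466 -0.244  0.05 ]
20 251 379 129 [ 0.46  -0.426  0.05 ] [ 0.474 -0.244  0.05 ]
26 252 378 127 [ 0.468 -0.426  0.05 ] [ 0.482 -0.246  0.05 ]
30 293 361 69 [ 0.478 -0.368  0.05 ] [ 0.485 -0.27   0.05 ]
```

```bash
python3 -m jog '[[-1,[-5,-13,20],0],[-1,[-5,-13,55],0],[-1,[-5,-13,95],0],[-1,[-5,-13,135],0],[-1,[-5,-13,175],0],[-1,[-5,-13,215],0],[-1,[-5,-13,250],0],[-1,[-5,-13,280],0],[-1,[-5,-13,296],0],[-1,[-5,-13,303],0],[-1,[-5,-13,303],0]]' 60
python3 -m jog '[[-1,[0,0,0],0],[-1,[0,0,0],0],[-1,[0,0,0],0],[-1,[0,0,0],0]]' 3
python3 pl.py w28
```

```text
t: 47.42
eef_pos: [0.6392, -0.3482, 0.1647]
ee_rot: [-3.141, 0.0, 3.066]
force: [-0.1, -0.2, -2.3]
width: 0.0217
gripper_force: 60.0
t: 47.92
eef_pos: [0.6399, -0.3484, 0.1657]
ee_rot: [-3.141, 0.003, 3.066]
force: [1.9, 0.1, 2.4]
width: 0.0223
gripper_force: 3.0
pan top rows [121, 126, 126, 118, 72, 118, 127, 125, 121]
notch cand [(195, 164, 168), (198, 164, 174), (201, 168, 177)]
290 -----wwwwwwwwwwwww--------------------------------
357 -----wwwwwwwwwwwwwwwww----------------------------
```

```bash
python3 -m jog '[[-1,[0,0,-5],0],[-1,[0,0,-10],0],[-1,[0,0,-15],0],[-1,[0,0,-20],0],[-1,[0,0,-25],0],[-1,[0,0,-25],0]]' 3
python3 pl.py w29
```

```text
t: 48.72
eef_pos: [0.6392, -0.3482, 0.1901]
ee_rot: [-3.141, 0.001, 3.065]
force: [-0.3, 0.3, -2.9]
width: 0.0217
gripper_force: 3.0
pan top rows [108, 118, 127, 122, 110, 131, 139, 135, 128]
notch cand [(207, 162, 170)]
290 ---wwwwwwwwwwwwwww--------------------------------
357 --------wwwwwwwwwwwwwww-w-------------------------
```

```bash
python3 -m jog '[[-1,[0,0,0],0],[-1,[0,0,0],0],[-1,[0,0,0],0],[-1,[0,0,0],0],[-1,[0,0,-5],0],[-1,[0,0,-5],0]]' 3
python3 pl.py w30
```

```text
t: 49.52
eef_pos: [0.6393, -0.3482, 0.1953]
ee_rot: [-3.141, 0.001, 3.066]
force: [0.1, -0.7, -1.0]
width: 0.022
gripper_force: 3.0
pan top rows [87, 86, 87, 87, 87, 86, 86, 86, 86]
notch cand [(93, 158, 164), (96, 159, 163), (123, 161, 166), (126, 161, 169)]
290 --------------------------------------------------
357 wwwwww--------------------------------------------
```

The pan is empty now (lip row 86 across its full width). Lift off and check the tin.

```bash
python3 -m jog '[[-1,[0,0,0],0],[-1,[0,0,0],0],[-1,[0,0,-20],0],[-1,[0,0,-60],0],[-1,[0,0,-110],0],[-1,[0,0,-160],0],[-1,[0,20,-180],0],[-1,[0,80,-180],0],[-1,[0,140,-180],0],[-1,[0,200,-180],0],[-1,[0,250,-180],0],[-1,[0,250,-180],0]]' 40
python3 - <<'E'
from h import *
t=snap("top","t31"); s=snap("side","s31")
h=cv2.cvtColor(t["color"],cv2.COLOR_RGB2HSV)
for roi in ((405,130,480,225),(230,130,300,235)):
    m=mask(t,(12,70,90),(26,255,255),roi); n,l,st,c=cv2.connectedComponentsWithStats(m)
    for i in range(1,n):
        if st[i,4]>40: print(roi,c[i].round(1),st[i].tolist(),onz(t,c[i],.03).round(3))
m=mask(t,(105,120,40),(125,255,255),(390,100,520,260)); c=max(cv2.findContours(m,0,2)[0],key=cv2.contourArea); b=cv2.boxPoints(cv2.minAreaRect(c)); print("tin",np.mean([onz(t,p,.05) for p in b],0))
# mat
m=mask(t,(8,60,100),(20,200,255),(320,155,400,240)); c=max(cv2.findContours(m,0,2)[0],key=cv2.contourArea); r=cv2.minAreaRect(c); print("mat",r); b=cv2.boxPoints(r); print([onz(t,p,.004).round(3).tolist() for p in b])
print(status.get_state()["eef_pos"])
E
python3 pl.py w31
```

```text
t: 51.08
eef_pos: [0.6579, -0.0944, 0.3736]
ee_rot: [3.141, -0.001, 3.07]
force: [-0.1, -0.6, -1.6]
width: 0.0217
gripper_force: 40.0
(405, 130, 480, 225) [440. 188.] [433, 181, 14, 15, 161] [ 0.52  -0.335  0.03 ]
(405, 130, 480, 225) [443.9 207. ] [435, 200, 17, 13, 144] [ 0.46  -0.347  0.03 ]
(230, 130, 300, 235) [233.6 183.4] [230, 150, 8, 68, 271] [0.527 0.311 0.03 ]
(230, 130, 300, 235) [248.  193.5] [240, 158, 19, 68, 960] [0.497 0.266 0.03 ]
(230, 130, 300, 235) [262.5 180.1] [259, 158, 8, 51, 145] [0.539 0.222 0.03 ]
(230, 130, 300, 235) [232.2 227.5] [230, 221, 5, 14, 58] [0.391 0.313 0.03 ]
tin [ 0.54906373 -0.33889939  0.05      ]
mat ((370.3629150390625, 196.88790893554688), (59.23377227783203, 31.11605453491211), 88.09085083007812)
[[0.584, -0.065, 0.004], [0.588, -0.165, 0.004], [0.398, -0.172, 0.004], [0.394, -0.072, 0.004]]
[ 0.65775413 -0.09754704  0.37378437]
pan top rows [-1, 86, 86, 86, 86, 86, 86, 84, 83]
notch cand [(207, 406, 410), (210, 407, 412), (219, 376, 383), (222, 379, 388)]
290 wwwwwwwwwwww--------------------------------------
357 wwwwwwwwwwww--------------------------------------
```

Both potatoes are in the tin, at (0.52, −0.335) and (0.46, −0.347). Next: find the mat.

```bash
python3 - <<'E'
from h import *
for n,roi in (("w6",(80,70,230,215)),("top0",(325,160,395,235))):
    f=load(n); m=mask(f,(5,40,60),(25,255,255),roi); c=max(cv2.findContours(m,0,2)[0],key=cv2.contourArea)
    r=cv2.minAreaRect(cv2.convexHull(c)); b=cv2.boxPoints(r); Q=np.array([onz(f,p,.004) for p in b]); print(n,Q.round(3).tolist(),Q.mean(0).round(3),[np.linalg.norm(Q[i]-Q[i-1]).round(3) for i in (0,1)])
go((.55,-.09,.20),-np.pi)
E
```

```text
w6 [[0.396, -0.172, 0.004], [0.376, 0.001, 0.004], [0.583, 0.007, 0.004], [0.607, -0.185, 0.004]] [ 0.491 -0.088  0.004] [np.float64(0.211), np.float64(0.174)]
top0 [[0.582, 0.006, 0.004], [0.588, -0.167, 0.004], [0.396, -0.171, 0.004], [0.391, 0.0, 0.004]] [ 0.489 -0.083  0.004] [np.float64(0.192), np.float64(0.173)]
shift [107.9, 0.4, 173.9] turn -0.076
```

```bash
python3 -m jog '[[-1,[60,2,0],-0.076],[-1,[120,3,0],-0.076],[-1,[143,4,20],-0.076],[-1,[143,4,80],-0.076],[-1,[143,4,130],-0.076],[-1,[143,4,170],-0.076],[-1,[143,4,190],-0.076],[-1,[143,4,194],-0.076]]' 40
python3 -m jog '[[-1,[0,0,3],0],[-1,[0,0,7],0],[-1,[-5,0,11],0],[-1,[-12,0,15],0],[-1,[-19,0,18],0],[-1,[-25,0,20],0],[-1,[-25,0,21],0]]' 8
python3 pl.py w32
```

```text
t: 52.22
eef_pos: [0.5147, -0.085, 0.179]
ee_rot: [-3.141, -0.003, 3.14]
force: [0.1, 0.0, -1.4]
width: 0.022
gripper_force: 40.0
t: 53.1
eef_pos: [0.5424, -0.0839, 0.1603]
ee_rot: [-3.141, 0.002, -3.141]
force: [0.3, 1.5, 11.8]
width: 0.0217
gripper_force: 8.0
pan top rows [55, 55, 55, 55, 55, 55, 55, 55, 55]
notch cand [(63, 169, 174), (66, 169, 175), (99, 170, 178), (102, 170, 177), (186, 165, 173), (189, 169, 178)]
290 wwww------------------------------------wwww-ww---
357 wwww------------------------------------wwwwwww---
```

Scoop is flat on the mat (lip row 55). Release it and rise.

```bash
python3 -m jog '[[-1,[0,0,-2],0],[1,[0,0,-2],0],[1,[0,0,-2],0],[1,[0,0,-2],0],[1,[0,0,-2],0],[1,[0,0,-2],0],[1,[0,0,-30],0],[1,[0,0,-80],0],[1,[0,0,-140],0],[1,[0,0,-170],0],[1,[0,0,-170],0]]' 8
python3 - <<'E'
from h import *
f=snap("wrist","w33")
m=mask(f,(0,0,110),(179,45,255),(230,20,420,240))
g=cv2.cvtColor(f["color"],cv2.COLOR_RGB2HSV)
# pan extents along rows
P=status.get_state()["eef_pos"]; print(P,proj(f,(.437,-.084+.065,.006)),proj(f,(.437,-.084-.065,.006)),proj(f,(.539,-.084,.219)),proj(f,(.539,-.084,.124)))
for n,p,z in (("matcheck",0,0),): pass
c=mask(f,(5,40,60),(25,255,255),(200,0,460,240)); n,l,st,ce=cv2.connectedComponentsWithStats(c)
print([(ce[i].round(0).tolist(),st[i].tolist()) for i in range(1,n) if st[i,4]>60])
go((.472,.348,.32),-np.pi/2)
go((.544,.348,.155),-np.pi/2)
E
```

```text
t: 54.52
eef_pos: [0.5417, -0.0839, 0.3323]
ee_rot: [3.141, 0.005, 3.141]
force: [-0.4, -1.2, -0.6]
width: 0.0877
gripper_force: 0.0
[ 0.54094898 -0.08377099  0.33028863] [376.5748291   61.33749107] [271.26020198  61.25414671] [323.55534174 190.69345302] [323.77694937 163.14151237]
[([324.0, 97.0], [251, 21, 143, 179, 12045])]
shift [69.1, 431.7, 10.4] turn -1.571
shift [-2.6, 431.7, 175.6] turn -1.571
```

```bash
python3 -m jog '[[1,[-3,60,-10],-0.18],[1,[-3,120,-10],-0.36],[1,[-3,180,-10],-0.55],[1,[-3,240,-10],-0.73],[1,[-3,300,-10],-0.91],[1,[-3,360,-10],-1.1],[1,[-3,410,-10],-1.28],[1,[-3,432,-10],-1.46],[1,[-3,432,-10],-1.571],[1,[-3,432,-10],-1.571],[1,[-3,432,60],-1.571],[1,[-3,432,120],-1.571],[1,[-3,432,170],-1.571],[1,[-3,432,178],-1.571],[1,[-3,432,178],-1.571]]' 8
python3 - <<'E'
from h import *
go((.544,.348,.148),-np.pi/2)
f=snap("wrist","w34"); m=mask(f,(0,170,60),(6,255,255)); ys,xs=np.nonzero(m); print(xs.min(),xs.max(),ys.min(),ys.max(), proj(f,(.544,.348,.15)))
s=snap("side","s34"); g=mask(s,(5,80,30),(18,255,140),(320,130,370,190)); n,l,st,c=cv2.connectedComponentsWithStats(g); print([(c[i].round(0).tolist(),st[i].tolist()) for i in range(1,n) if st[i,4]>25], proj(s,(.539,-.084,.219)),proj(s,(.539,-.084,.124)))
E
```

```text
t: 56.45
eef_pos: [0.5445, 0.3482, 0.1525]
ee_rot: [-3.141, -0.0, -1.572]
force: [0.5, -0.4, 1.2]
width: 0.088
gripper_force: 0.0
shift [0.2, 0.5, 4.5] turn -0.001
308 639 160 328 [325.38745443 264.48659035]
[] [334.93848132 143.5633568 ] [334.2659226  162.58339235]
```

```bash
python3 -m jog '[[1,[0,0,5],0],[-1,[0,0,5],0],[-1,[0,0,5],0],[-1,[0,0,5],0],[-1,[0,0,5],0],[-1,[0,0,5],0],[-1,[0,0,5],0],[-1,[0,0,5],0],[-1,[0,0,5],0],[-1,[0,0,5],0],[-1,[0,1,-13],0],[-1,[0,5,-31],0],[-1,[0,11,-48],0],[-1,[0,20,-64],0],[-1,[0,31,-79],0],[-1,[0,43,-92],0],[-1,[0,58,-103],0],[-1,[0,71,-111],0],[-1,[0,71,-111],0]]' 8
```

```text
t: 58.92
eef_pos: [0.4754, 0.349, 0.265]
ee_rot: [-3.134, 0.003, -1.57]
force: [15.9, -1.3, 3.0]
width: 0.0117
gripper_force: 8.3
```

```bash
python3 -m jog '[[-1,[0,-2,1],0],[1,[0,-2,1],0],[1,[0,-2,1],0],[1,[0,-2,1],0],[1,[0,-2,1],0],[1,[0,-2,1],0],[1,[0,-2,-50],0],[1,[0,-2,-65],0],[1,[40,-30,-65],0],[1,[100,-60,-65],0],[1,[148,-88,-65],0],[1,[148,-88,-65],0],[1,[148,-88,-65],0]]' 30
python3 - <<'E'
from h import *
th=.45; H=np.array([.3945+.246*np.cos(th)-.125*np.sin(th),.2015,.03+.246*np.sin(th)+.125*np.cos(th)]); print(H)
f=snap("wrist","w35"); print(proj(f,H)); go(H-[0,0,.003],-np.pi/2+.005)
t=snap("top","t35"); r=mask(t,(0,170,60),(6,255,255),(190,130,240,235)); ys,xs=np.nonzero(r); print("red",xs.min(),xs.max(),ys.min(),ys.max())
m=mask(f,(0,0,80),(179,45,255)); c0=int(proj(f,H)[1])
g=cv2.cvtColor(f["color"],cv2.COLOR_RGB2HSV)
for r in (c0-40,c0-25,c0-10): print(r,[(k,int(g[r,k,1]),int(g[r,k,2])) for k in range(285,365,5)])
E
```

```text
t: 60.55
eef_pos: [0.5608, 0.1999, 0.3271]
ee_rot: [3.141, 0.0, -1.572]
force: [0.1, 0.8, -0.2]
width: 0.0876
gripper_force: 0.0
[0.5616393  0.2015     0.24955741]
[322.95328152 211.88298886]
shift [-1.0, -1.1, 80.6] turn -0.005
red 190 224 187 224
171 [(285, 20, 139), (290, 7, 225), (295, 6, 239), (300, 44, 215), (305, 94, 253), (310, 95, 253), (315, 93, 253), (320, 93, 253), (325, 95, 253), (330, 94, 253), (335, 94, 253), (340, 94, 253), (345, 94, 253), (350, 93, 253), (355, 92, 253), (360, 95, 253)]
186 [(285, 28, 139), (290, 10, 223), (295, 6, 237), (300, 41, 212), (305, 106, 253), (310, 106, 253), (315, 109, 253), (320, 108, 253), (325, 108, 253), (330, 106, 253), (335, 108, 253), (340, 108, 253), (345, 110, 253), (350, 107, 253), (355, 109, 252), (360, 133, 197)]
201 [(285, 41, 137), (290, 10, 220), (295, 6, 237), (300, 27, 199), (305, 119, 243), (310, 126, 237), (315, 135, 209), (320, 134, 202), (325, 132, 180), (330, 134, 175), (335, 131, 171), (340, 131, 175), (345, 136, 176), (350, 133, 176), (355, 133, 174), (360, 135, 172)]
```

The bin has settled back to about 0.36 rad on its catch (handle at column 294), so its handle is now near (0.580, 0.20, 0.233). Grip it and set it level.

```bash
python3 -m jog '[[1,[0,-19,40],0],[1,[0,-19,80],0],[1,[0,-19,96],0],[-1,[0,-19,96],0],[-1,[0,-19,96],0],[-1,[0,-19,96],0],[-1,[0,-19,96],0],[-1,[0,-19,96],0],[-1,[0,-19,96],0],[-1,[0,-19,96],0],[-1,[0,-19,96],0],[-1,[0,-19,96],0],[-1,[0,-19,96],0],[-1,[0,-19,96],0]]' 30
```

```text
t: 62.4
eef_pos: [0.582, 0.2002, 0.2325]
ee_rot: [-3.137, 0.001, -1.571]
force: [6.5, -2.4, 0.2]
width: 0.0112
gripper_force: 30.0
```

```bash
python3 -m jog '[[-1,[0,-6,6],0],[-1,[0,-12,11.5],0],[-1,[0,-18,18],0],[-1,[0,-23,24],0],[-1,[0,-28,30],0],[-1,[0,-33,37],0],[-1,[0,-38,43],0],[-1,[0,-43,50],0],[-1,[0,-48,57],0],[-1,[0,-52,64],0],[-1,[0,-56,71],0],[-1,[0,-60,79],0],[-1,[0,-60,80],0],[-1,[0,-60,80],0]]' 30
```

```text
t: 64.15
eef_pos: [0.6412, 0.1995, 0.1525]
ee_rot: [-3.139, -0.001, -1.571]
force: [3.1, -5.0, 5.2]
width: 0.0108
gripper_force: 30.0
```

```bash
python3 -m jog '[[-1,[0,0,3],0],[-1,[0,0,5],0],[-1,[0,0,5],0]]' 30; python3 -m jog '[[-1,[0,1,-4],0],[1,[0,1,-4],0],[1,[0,1,-4],0],[1,[0,1,-4],0],[1,[0,1,-4],0],[1,[0,1,-4],0],[1,[0,1,-60],0],[1,[0,1,-120],0],[1,[0,1,-168],0],[1,[-50,60,-168],0],[1,[-100,115,-168],0],[1,[-148,168,-168],0],[1,[-148,168,-168],0],[1,[-148,168,-168],0]]' 8
python3 - <<'E'
from h import *
go((.4725,.348,.264),-np.pi/2)
f=snap("wrist","w36"); print(proj(f,(.4725,.348,.266)))
m=mask(f,(0,170,60),(6,255,255)); print([ (r,int(np.nonzero(m[r])[0].min()),int(np.nonzero(m[r])[0].max())) for r in range(150,250,12) if m[r].any()])
t=snap("top","t36")
g=cv2.cvtColor(t["color"],cv2.COLOR_RGB2HSV); print("handle rows col 264:",[(r,int(g[r,264,1]),int(g[r,264,2])) for r in range(132,150,2)], proj(t,(.640,.2,.155)))
E
```

```text
t: 64.53
eef_pos: [0.6414, 0.1995, 0.152]
ee_rot: [-3.136, -0.0, -1.569]
force: [-8.8, -5.8, 31.1]
width: 0.011
gripper_force: 30.0
t: 66.28
eef_pos: [0.47, 0.3497, 0.3148]
ee_rot: [-3.141, 0.001, -1.567]
force: [0.5, 0.3, 0.7]
width: 0.088
gripper_force: 0.0
shift [1.8, -2.5, 50.8] turn 0.003
[320.0754754  223.34878973]
[(150, 278, 400), (162, 300, 366), (174, 299, 336), (186, 305, 322), (198, 304, 322), (210, 304, 322), (222, 304, 322), (234, 304, 322), (246, 304, 322)]
handle rows col 264: [(132, 0, 112), (134, 9, 113), (136, 8, 101), (138, 15, 137), (140, 19, 146), (142, 114, 172), (144, 108, 113), (146, 115, 71), (148, 112, 80)] [264.49157845 139.14520964]
```

```bash
python3 -m jog '[[1,[2,-6,30],0],[1,[2,-6,51],0],[-1,[2,-6,51],0],[-1,[2,-6,51],0],[-1,[2,-6,51],0],[-1,[2,-6,51],0],[-1,[2,-6,51],0],[-1,[2,-6,51],0],[-1,[2,-6,51],0],[-1,[2,-6,51],0],[-1,[2,-6,51],0],[-1,[2,-21,60],0],[-1,[2,-35,71],0],[-1,[2,-47,84],0],[-1,[2,-58,99],0],[-1,[2,-66,115],0],[-1,[2,-71,132],0],[-1,[2,-74,150],0],[-1,[2,-75,167],0],[-1,[2,-75,172],0]]' 8
```

```text
t: 68.88
eef_pos: [0.547, 0.3465, 0.1422]
ee_rot: [-3.141, 0.0, -1.57]
force: [-5.0, -1.9, 11.6]
width: 0.0116
gripper_force: 8.0
```

```bash
python3 -m jog '[[-1,[0,0,0],0],[1,[0,0,-5],0],[1,[0,0,-5],0],[1,[0,0,-5],0],[1,[0,0,-5],0],[1,[0,0,-5],0],[1,[0,0,-60],0],[1,[0,0,-120],0],[1,[0,0,-180],0],[1,[60,60,-200],0],[1,[110,110,-200],0],[1,[110,110,-200],0]]' 8
python3 - <<'E'
from h import *
t=snap("top","t40");s=snap("side","s40");t0,s0=load("top0"),load("side0")
def red(f,roi): m=mask(f,(0,170,60),(6,255,255),roi); ys,xs=np.nonzero(m); return xs.min(),xs.max(),ys.min(),ys.max()
print("red top",red(t0,(190,140,235,240)),red(t,(190,140,235,240)))
for n,roi in (("funnel",(312,95,350,135)),("whisk",(395,70,435,148)),("egg",(395,225,425,255)),("jar",(160,125,195,165)),("bin",(230,130,300,150)),("scoop/mat",(325,160,395,235))):
    x0,y0,x1,y1=roi; d=np.abs(t["color"][y0:y1,x0:x1].astype(int)-t0["color"][y0:y1,x0:x1]).sum(2)>90; print(n,d.sum(),d.size)
m=mask(t,(0,0,120),(179,50,255),(325,160,395,235)); c=max(cv2.findContours(m,0,2)[0],key=cv2.contourArea); b=cv2.boxPoints(cv2.minAreaRect(c)); print("scoop",b.round(1).tolist(),[onz(t,p,.02).round(3).tolist() for p in b])
m=mask(t,(12,70,90),(26,255,255),(405,130,480,225)); n,l,st,ce=cv2.connectedComponentsWithStats(m); print([(ce[i].round(0).tolist(),int(st[i,4])) for i in range(1,n) if st[i,4]>40])
E
```

```text
t: 70.38
eef_pos: [0.4351, 0.2342, 0.3434]
ee_rot: [-3.14, 0.002, -1.571]
force: [1.4, 0.0, 0.5]
width: 0.0871
gripper_force: 0.0
red top (np.int64(200), np.int64(223), np.int64(171), np.int64(224)) (np.int64(200), np.int64(206), np.int64(171), np.int64(173))
funnel 0 1520
whisk 0 3120
egg 260 900
jar 0 1400
bin 1 1400
scoop/mat 3232 5250
scoop [[350.0, 213.0], [350.0, 183.0], [379.0, 183.0], [379.0, 213.0]] [[0.439, -0.052, 0.02], [0.533, -0.052, 0.02], [0.534, -0.144, 0.02], [0.439, -0.144, 0.02]]
[([437.0, 187.0], 256), ([441.0, 206.0], 248)]
```

```bash
python3 -m jog '[[1,[0,0,-50],0],[1,[700,0,-60],0],[1,[700,0,-60],0],[1,[700,0,-60],0],[1,[700,0,-60],0],[1,[700,0,-60],0],[1,[700,0,-60],0],[1,[700,0,-60],0],[1,[700,0,-60],0],[1,[700,0,-60],0],[1,[700,0,-60],0],[1,[700,0,-60],0],[1,[700,0,-60],0],[1,[700,0,-60],0],[1,[700,110,-60],0],[1,[700,110,-60],0],[1,[700,110,-60],0],[1,[700,110,-60],0]]' 8
python3 - <<'E'
from h import *
t=snap("top","t41");s=snap("side","s41");t0,s0=load("top0"),load("side0")
def red(f,roi): m=mask(f,(0,170,60),(6,255,255),roi); ys,xs=np.nonzero(m); return [int(v) for v in (xs.min(),xs.max(),ys.min(),ys.max())]
print("red top",red(t0,(190,140,235,240)),red(t,(190,140,235,240)),"side",red(s0,(225,200,300,270)),red(s,(225,200,300,270)))
for n,roi in (("funnel",(312,95,350,135)),("whisk",(395,70,435,148)),("egg",(395,230,420,253)),("jar",(160,125,195,165)),("bin",(230,130,300,195))):
    x0,y0,x1,y1=roi; d=np.abs(t["color"][y0:y1,x0:x1].astype(int)-t0["color"][y0:y1,x0:x1]).sum(2)>90; print(n,d.sum(),d.size)
for f in (t0,t):
    m=mask(f,(0,40,80),(25,150,255),(395,228,422,255)); ys,xs=np.nonzero(m); print("egg",xs.mean().round(1),ys.mean().round(1),len(xs))
m=mask(t,(0,0,110),(179,50,255),(325,165,395,225)); c=max(cv2.findContours(m,0,2)[0],key=cv2.contourArea); b=cv2.boxPoints(cv2.minAreaRect(c)); print("scoop",[onz(t,p,.02).round(3).tolist() for p in b])
for nm,f in (("0",s0),("1",s)):
    m=mask(f,(3,80,20),(14,255,110),(315,130,350,175)); ys,xs=np.nonzero(m); print("handle side",nm,(xs.min(),xs.max(),ys.min(),ys.max()) if len(xs) else None)
print(proj(s,(.540,-.084,.219)),proj(s,(.540,-.084,.124)))
m=mask(t,(12,70,60),(26,255,255),(405,130,480,225)); n,l,st,ce=cv2.connectedComponentsWithStats(m); print([(ce[i].round(0).tolist(),int(st[i,4])) for i in range(1,n) if st[i,4]>40])
E
```

```text
t: 72.72
eef_pos: [0.3273, -0.463, 0.4032]
ee_rot: [-3.14, -0.001, -1.57]
force: [0.7, -0.5, 1.0]
width: 0.0881
gripper_force: 0.0
red top [200, 223, 171, 224] [200, 224, 171, 224] side [233, 281, 221, 251] [233, 281, 221, 251]
funnel 0 1520
whisk 0 3120
egg 24 575
jar 0 1400
bin 57 4550
egg 410.1 242.5 138
egg 410.3 242.6 146
scoop [[0.533, -0.017, 0.02], [0.534, -0.144, 0.02], [0.439, -0.144, 0.02], [0.438, -0.017, 0.02]]
handle side 0 (np.int64(330), np.int64(340), np.int64(143), np.int64(168))
handle side 1 (np.int64(332), np.int64(337), np.int64(143), np.int64(164))
[334.7210428  143.42477798] [334.05882656 162.44615866]
[([437.0, 186.0], 261), ([441.0, 206.0], 259)]
```

Everything checks out: the catch is down, the bin is level, the scoop is upright on its mat, both potatoes are in the tin and the other items haven't moved.

```bash
python3 -c "
from station import order; print(order.job_done())"
```

```text
the job is handed in; nothing more can be done
None
```

The job is handed in: both potatoes are in the blue tin, the scoop stands on its mat, and the bin is level with the catch down; while scooping, the wrist force briefly hit about 71 N (limit 120 N) and the tipped bin dropped back to about 0.36 rad on its catch.

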